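# Clear the cam lift table and hold it at full lift

### The job

Sweep the three charcoal crumbs off the cam lift table, over its front edge into the catch trough, using the scraper block and not the fingers, then put the scraper down on the counter. After that swing the spring-loaded cam lever up until it stands upright, where the cam lifts the table highest, and finish while still holding it there: it has no latch and drops back if let go. Leave the pumice lump, the jar and the dish where they are.

Things in the scene. Friction and masses are not known exactly. Their poses are not given: they have to be found in the camera images.
- jig: Cam lift jig, fixed to the counter: dark steel base, aluminium lift table on top, catch trough at its front end. Origin: on the counter (z = 0) under the middle of the table; its -x axis points to the front end (the trough, towards the robot), z up. The cam axle runs along the jig's y at x = 0, 20 mm above the counter.
- table_top (a point): Middle of the lift table's top when lowered, 55 mm above the jig's origin; axes as the jig's. The table is 152 mm long (x from -76 to +76) and 108 mm wide; along both long sides run rails 8 mm wide and 12 mm high, 92 mm apart inside (y from -46 to +46); the front (-x) and rear ends are open, without rails.
- trough_floor (a point): Middle of the catch trough's floor, at jig x = -96.5 mm, y = 0, 3 mm above the counter. The trough is open at the top and lies just beyond and below the table's front edge: inside, jig x from -118 to -75 mm, y from -51 to +51 mm; rim 40 mm above the counter.
- cam_lever (a joint): Angle of the cam lever about the axle (rad). 0: at rest, lying towards the front, 0.37 rad above level; grows as the lever swings up and back. 1.2: lever upright, eccentric at its highest point; stop at 1.75, the table sinking again beyond 1.2. A spring drives it back to 0 with about 0.15 N m at rest and 0.45 N m upright (4.5 N at the handle).
- lift_table (a joint): Lift of the table above its lowest position (m): 0 with the lever at rest, about 0.0088 at the highest point. It is moved by the cam only.
- lever_handle (a point): Middle of the lever's handle: a black round bar 14 mm thick, 52 mm long, parallel to the jig's y, standing out to +y from the end of the flat steel lever (8 mm thick, 26 mm from this point) on the jig's +y side; fixed to the lever. Jig y = +96 mm, 100 mm from the axle: at angle a, jig x = -0.100 sin(1.2 - a), z = 0.020 + 0.100 cos(1.2 - a).
- scraper_mid (a point): Centre (34 mm above its underside) of the loose wooden scraper block, 180 g, standing on the counter with its z up: foot 40 mm (its x) by 78 mm (its y) by 26 mm high with a flat rubber sole, and above it a grip 22 mm (x) by 60 mm (y) that reaches from 26 to 68 mm above the sole.
- scraper: The same scraper block; origin at the centre of its sole.
- crumb_0_mid (a point): Centre of a loose charcoal crumb, 23 x 25 x 17 mm, 20 g, at first on the lift table's front two thirds.
- crumb_0: The same crumb; origin under its middle.
- crumb_1_mid (a point): Centre of a loose charcoal crumb, 23 x 25 x 17 mm, 20 g, at first on the lift table's front two thirds.
- crumb_1: The same crumb; origin under its middle.
- crumb_2_mid (a point): Centre of a loose charcoal crumb, 23 x 25 x 17 mm, 20 g, at first on the lift table's front two thirds.
- crumb_2: The same crumb; origin under its middle.
- pumice_lump: Grey lump of pumice stone 40 x 51 x 27 mm, right of the trough; leave alone. Origin: underside centre.
- jar: Small lidded jar, 41 mm across, 48 mm high, behind, right of the table; leave alone. Origin: underside centre.
- dish: Porcelain dish, 65 mm across, 17 mm high, at the front left; leave alone. Origin: underside centre.

How it is judged:
By the outcome, as a careful person would: the job done as asked, in the order asked, and still so for the second after the job is handed in, while the arm keeps its last pose, push and grip.
It also fails if it takes over 56 s, if anything falls off the work surface, if the arm or the gripper's body presses on something with over 40 N, if the wrist force passes 120 N, or if a joint passes its speed limit or range.

### The arm

A 6-joint arm with a two-finger parallel gripper is mounted at the origin on a cart in front of the work surface, level with it; the furniture and walls round the work are solid. World frame = base frame: x ahead of the robot, y to its left, z up, the work surface at z = 0. Lengths are in mm, angles in degrees, forces in N, time in s.
With the tool pointing down it reaches from about 300 to 850 mm from the base axis. Payload 4.2 kg.
Tool frame: the origin (TCP) lies on the centre line of the jaws, within the pads' length; the fingertips stand 14 mm ahead of it and the grasp point (between the pads) lies 5 mm behind it; x points along the fingers, y is the direction in which the jaws open and shut, and the axes are right-handed (so a half turn about x gives the same grasp; the last joint's range is limited). The gripper opens to 91 mm and grips with 3 to 60 N. Pads are 32 mm wide; open, the fingers measure 118 mm over their backs; the gripper's body (76 mm by 178 mm) begins 60 mm behind the grasp point.
Start: joints at [-69.672, 18.312, 89.639, -0, 72.044, -1.146], TCP at [210.503, -535.098, 227.976] pointing down, gripper open.
Joint ranges: [-177.97, 177.97], [-48.28, 115.42], [12.27, 149.76], [-77.06, 257.06], [2.81, 150.46], [-146.56, 146.56]. Speed limits (degrees/s): [147.25, 147.25, 180, 180, 180, 180].

### API

Orientations are given as [roll, pitch, yaw] about the fixed x, y, z axes, in that order (R = Rz(yaw) Ry(pitch) Rx(roll)).
In Python, from workcell import readout, optics, env gives the robot as it stands.
- The arm moves only by the shell command python3 -m creep 'ROWS' [OPENING] [FORCE]. ROWS is JSON, a list of rows, each an object with "translation": the shift along the world's x, y, z in cm, a list of three; "delta_rot": the turn, a rotation vector about the world's x, y, z in rad, a list of three. In form: [{"translation": [dx, dy, dz], "delta_rot": [rx, ry, rz]}, ...]. A call has 1 to 5 rows; each row shifts and turns the commanded pose from where the row before left it; what a row does not reach is not made up. A row lasts 1/12 s, in which the tool goes at most 41.7 mm and 7.16 degrees, less where a joint would pass 70% of its speed; a pose out of reach is approached as far as the arm can. A call with a gripper value outside its range is refused whole. OPENING is the gripper's target within -1 to 1 (fully open at 1, half-way at 0, shut at -1), set as the call begins (- or left out, the last holds). The fingers move at their own pace and stop on an object; FORCE is the grip in N (left out, the last holds). Time passes only in rows, so rows that do not move let the fingers close. It gives the time, the measured TCP pose, the force and the opening at its end, in the units of the state.
- readout.state(): the state, without advancing time (a new reading comes with each control period).
- optics.grab_frame(name): name is "scene" or "side" or "wrist"; returns (picture, depth): 480x640x3 uint8, red, green, blue; 480x640 float32, mm along the optical axis (not along the pixel's ray), 0 where there is no reading.
- optics.camera_params(name): a dict with "mtx" (3x3 intrinsics, pixels), "k1" (the pictures are not rectified: a ray, as slopes to the right and down, at radius r is drawn at 1 + k1 r^2 times it, then the intrinsics apply), "R" (3x3) and "t" (3): a world point X has camera coordinates R X + t. Camera axes: x right, y down, z forward; pixel columns grow to the right and rows downward; lengths in mm; the calibration is good to about 2 mm. A picture is of the moment at which its call begins: read the wrist's pose just before it. camera_params takes no time and is no camera call; for the wrist camera it gives the pose at the moment of the call.
- env.job_done(): hands the job in, once; it reports no verdict.
The state is a dict: "time_s": time; "qpos": joint angles; "qvel": joint speeds; "effort": joint torques, N m; "ee_pos": TCP position; "ee_rot": TCP orientation; "force": force on the tool from outside, world axes, zero at the start; "torque": the same for the moment, N m; "gripper_width": finger opening in mm.
Only numpy, scipy, OpenCV 4.12 (cv2) and the standard library are available. Lean on these libraries where they do the work, as an engineer would, in place of code of your own. Each camera call takes 0.05 s, during which the arm holds its last target.

## Working session

There is one attempt and no reset: what is moved stays moved. The work goes in short steps, Python scripts to look and compute and a shell command to move; the robot and the scene stay as the last step left them, time stands still between calls to the robot, and variables do not carry over. Pictures are saved under pics/ and viewed, and the job is handed in when it is done.

```bash
ls; mkdir -p pics
python3 - <<'E'
from workcell import readout, optics, env
import cv2
print(readout.state())
for n in ("scene","side"):
    p,d=optics.grab_frame(n); cv2.imwrite(f"pics/{n}0.png",p[:,:,::-1])
    c=optics.camera_params(n); print(n,c)
E
```

```text
pics
{'time_s': 0.0, 'qpos': array([-6.96712762e+01,  1.83521590e+01,  8.97064220e+01, -8.94063461e-04,
        7.20427741e+01, -1.14500725e+00]), 'qvel': array([ 0.06343708, -0.12727518,  0.03478776, -0.09448619,  0.07087376,
       -0.0684371 ]), 'effort': array([ 1.16089272e-03, -4.12460268e+01, -2.31970274e+01,  7.26148998e-02,
        4.54123376e-02, -1.35059254e-04]), 'ee_pos': array([ 210.33261402, -534.63932307,  227.11495192]), 'ee_rot': array([-90.66450251,  89.89864144, 110.8095049 ]), 'force': array([-0.6652335 ,  0.13335693,  0.15449283]), 'torque': array([ 0.05201407, -0.04667129,  0.03845558]), 'gripper_width': 91.36827304832468}
scene {'mtx': array([[539.14587049,   0.        , 314.01108483],
       [  0.        , 539.14587049, 251.66461299],
       [  0.        ,   0.        ,   1.        ]]), 'k1': -0.029172535373897048, 'R': array([[-0.79496524, -0.60658691,  0.00908804],
       [-0.42111559,  0.54098778, -0.72800679],
       [ 0.43668287, -0.5825672 , -0.68550968]]), 't': array([563.01160621, 133.59022125, 854.84624636])}
side {'mtx': array([[616.10303216,   0.        , 315.18210193],
       [  0.        , 616.10303216, 239.79617374],
       [  0.        ,   0.        ,   1.        ]]), 'k1': -0.08699037508118432, 'R': array([[-0.9150035 , -0.40338635,  0.00693191],
       [-0.23647534,  0.52231914, -0.81930588],
       [ 0.32687614, -0.75130697, -0.57331477]]), 't': array([ 614.02520252,   38.3474369 , 1127.48818345])}
```

View pics/scene0.png

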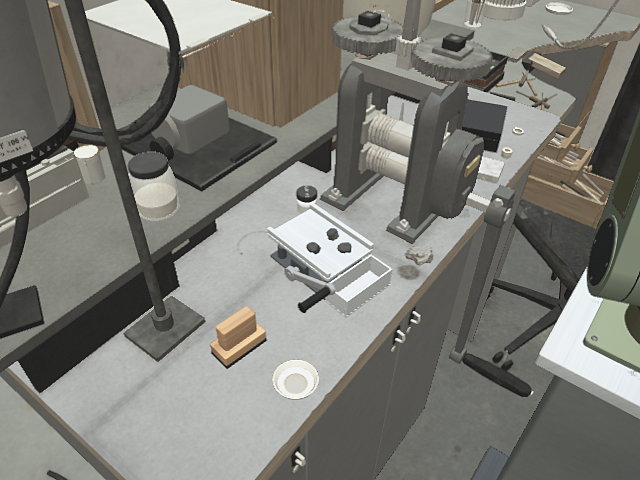

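View pics/side0.png

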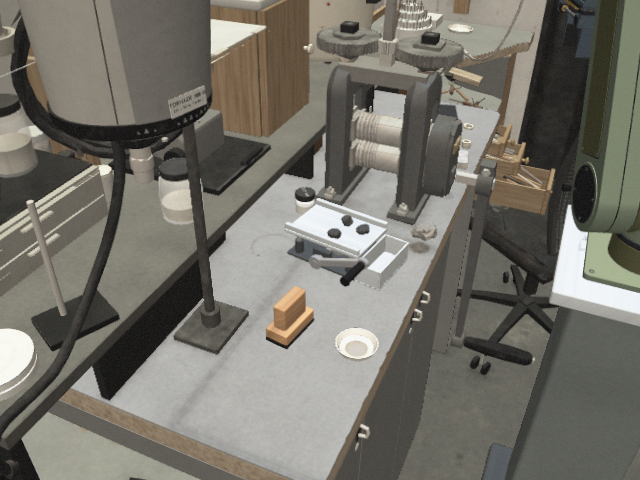

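```bash
cat > h.py <<'E'
from workcell import readout, optics, env
import cv2, numpy as np
def rays(c,px):
    px=np.array(px,float).reshape(-1,1,2)
    u=cv2.undistortPoints(px,c["mtx"],np.array([c["k1"],0,0,0.])).reshape(-1,2)
    r=np.c_[u,np.ones(len(u))]
    return r
def onplane(c,px,z):
    r=rays(c,px)@c["R"]; o=-c["R"].T@c["t"]
    s=(z-o[2])/r[:,2]; return o+s[:,None]*r
def bydepth(c,px,d):
    px=np.array(px,float).reshape(-1,2)
    zz=np.array([d[int(v),int(u)] for u,v in px])
    return (rays(c,px)*zz[:,None]-c["t"])@c["R"]
def cloud(c,d):
    v,u=np.mgrid[0:480,0:640]
    P=bydepth(c,np.c_[u.ravel(),v.ravel()],d).reshape(480,640,3); P[d==0]=np.nan; return P
def proj(c,X):
    X=np.array(X,float).reshape(-1,3)
    return cv2.projectPoints(X,cv2.Rodrigues(c["R"])[0],c["t"],c["mtx"],np.array([c["k1"],0,0,0.]))[0].reshape(-1,2)
E
python3 - <<'E'
from h import *
for n,(x0,y0,x1,y1) in (("scene",(200,170,440,410)),("side",(250,170,450,370))):
    p,d=optics.grab_frame(n); np.savez(f"{n}0.npz",p=p,d=d)
    im=p[y0:y1,x0:x1,::-1]
    im=cv2.resize(im,(600,600),interpolation=cv2.INTER_CUBIC); cv2.imwrite(f"pics/{n}0c.png",im)
    c=optics.camera_params(n); P=cloud(c,d); np.save(n+"P.npy",P)
    print(n,(d==0).mean())
    m=(np.abs(P[...,2])<6); print("counter z", np.nanmedian(P[...,2][m]))
    # wood mask
    hsv=cv2.cvtColor(p,cv2.COLOR_RGB2HSV)
    w=(hsv[...,1]>90)&(hsv[...,0]<25)&(P[...,2]<90)&(P[...,2]>5); w[:y0]=0;w[y1:]=0;w[:,:x0]=0;w[:,x1:]=0
    for lo,hi in ((62,75),(22,30)):
        q=P[w&(P[...,2]>lo)&(P[...,2]<hi)]
        if len(q)>8: print("wood",lo,len(q),q.mean(0),cv2.minAreaRect(q[:,:2].astype(np.float32)))
    t=(P[...,2]>49)&(P[...,2]<61); t[:y0]=0;t[y1:]=0;t[:,:x0]=0;t[:,x1:]=0
    lab=cv2.connectedComponentsWithStats(t.astype(np.uint8))
    i=1+np.argmax(lab[2][1:,4]); q=P[lab[1]==i]; print("table",len(q),q.mean(0),cv2.minAreaRect(q[:,:2].astype(np.float32)))
E
```

```text
scene 0.0040104166666666665
counter z 1.2287579559952935
wood 62 185 [516.97826422 437.80408017  66.54157238] ((521.9017944335938, 434.60357666015625), (58.28667449951172, 22.375391006469727), 80.72147369384766)
wood 22 216 [514.03056929 446.00593995  25.9995784 ] ((519.8695068359375, 435.2145080566406), (76.82093811035156, 40.16521072387695), 76.89131164550781)
table 3117 [530.40052856 215.02187689  56.63620892] ((533.9131469726562, 223.10659790039062), (125.91541290283203, 162.28402709960938), 81.75973510742188)
side 0.0038541666666666668
counter z -1.5247737735745628
wood 62 370 [521.42557114 437.80101647  65.95791051] ((522.5631103515625, 435.91217041015625), (57.82883071899414, 21.54697036743164), 80.7184829711914)
wood 22 404 [516.53849689 447.75013358  24.93355356] ((521.8384399414062, 437.029052734375), (75.35456085205078, 39.22554397583008), 80.65880584716797)
table 2741 [525.51619365 224.22987636  54.77637065] ((530.6278076171875, 252.49273681640625), (184.33914184570312, 179.5397491455078), 81.7706527709961)
```

View pics/scene0c.png

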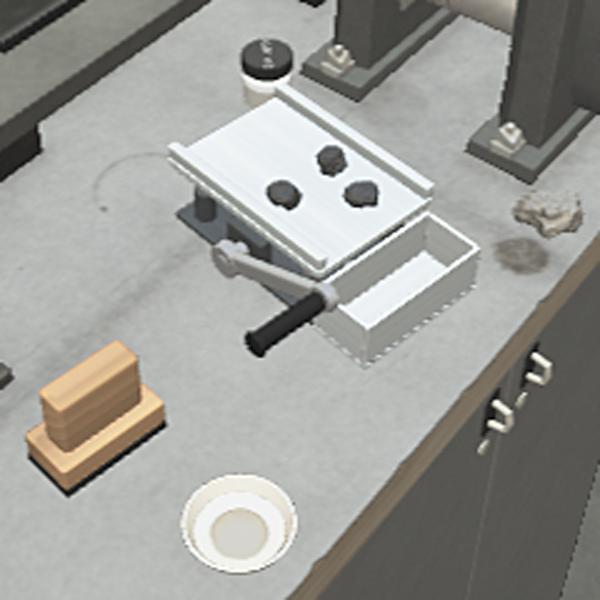

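View pics/side0c.png

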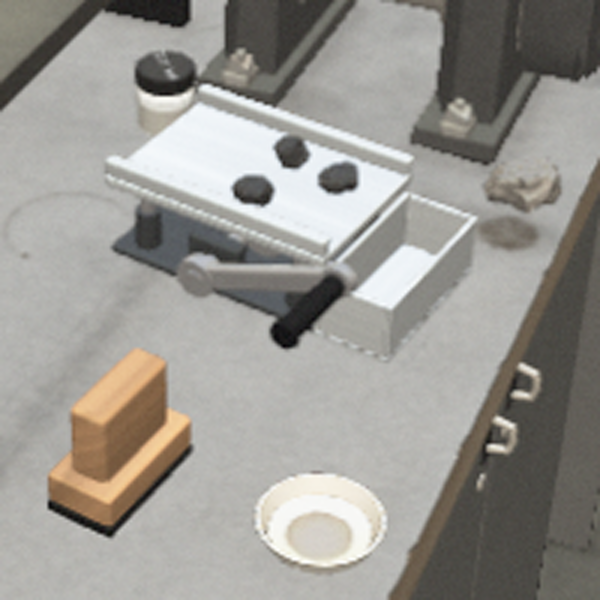

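Run:
```python
from h import *
for n,(x0,y0,x1,y1) in (("scene",(255,195,390,285)),("side",(275,190,400,270))):
    f=np.load(n+"0.npz");p=f["p"];d=f["d"];c=optics.camera_params(n);P=np.load(n+"P.npy")
    roi=np.zeros((480,640),bool);roi[y0:y1,x0:x1]=1
    off=np.nanmedian(P[...,2][(np.abs(P[...,2])<6)])
    z=P[...,2]
    for nm,lo,hi in(("rails",63,71),("top",52,60)):
        m=roi&(z>lo)&(z<hi)
        q=P[m]; k=cv2.connectedComponentsWithStats(m.astype(np.uint8))
        for i in range(1,k[0]):
            if k[2][i,4]>60:
                q=P[k[1]==i]; print(n,nm,len(q),q.mean(0).round(1),cv2.minAreaRect(q[:,:2].astype(np.float32)))
    g=cv2.cvtColor(p,cv2.COLOR_RGB2GRAY)
    m=roi&(g<95)&(z>58)&(z<80)
    k=cv2.connectedComponentsWithStats(m.astype(np.uint8))
    for i in range(1,k[0]):
        if k[2][i,4]>25:
            q=P[k[1]==i]; print(n,"crumb",len(q),k[3][i],onplane(c,[k[3][i]],65)[0].round(1),q.mean(0).round(1),q.max(0).round(1))
# refine rect sides
```

```text
scene rails 370 [524.  163.7  67.4] ((527.9772338867188, 161.66685485839844), (11.599411964416504, 152.36495971679688), 79.85700988769531)
scene rails 414 [541.2 261.9  67.6] ((543.2661743164062, 260.00933837890625), (11.612072944641113, 150.38690185546875), 79.94914245605469)
scene rails 83 [522.2 192.1  67.6] ((522.9849243164062, 191.0957489013672), (19.728811264038086, 22.023681640625), 51.68513870239258)
scene rails 78 [527.3 241.1  67.3] ((528.907958984375, 239.1148681640625), (24.252361297607422, 18.04845428466797), 12.479876518249512)
scene rails 82 [486.1 209.8  67.5] ((486.46807861328125, 208.92654418945312), (23.900236129760742, 15.037007331848145), 19.1455020904541)
scene top 2900 [532.3 212.4  56.7] ((536.3497924804688, 213.92678833007812), (107.13035583496094, 154.58718872070312), 81.1910171508789)
scene crumb 79 [332.30379747 234.35443038] [522.6 192.4  65. ] [521.4 194.3  67. ] [532.2 200.4  73.4]
scene crumb 53 [344.0754717  248.64150943] [486.  209.5  65. ] [485.4 210.4  66. ] [496.7 216.   74.7]
scene crumb 52 [313.80769231 249.03846154] [525.3 241.3  65. ] [524.8 2
[... 417 characters left out ...]
20.490394592285156)
side rails 73 [528.4 241.8  66.6] ((530.1688842773438, 240.99227905273438), (16.260072708129883, 23.009546279907227), 86.59906005859375)
side top 2154 [533.9 211.1  54.7] ((536.2490844726562, 214.32896423339844), (110.40676879882812, 154.80323791503906), 81.7706527709961)
side crumb 66 [346.66666667 219.96969697] [522.7 196.6  65. ] [522.7 196.5  64.9] [534.  202.5  70.6]
side crumb 72 [362.59722222 229.        ] [486.3 212.1  65. ] [486.6 211.4  64.5] [497.4 217.8  70.7]
side crumb 78 [334.05128205 232.98717949] [527.6 244.6  65. ] [527.8 244.1  64.6] [539.7 250.4  72.3]
side crumb 68 [358.02941176 265.60294118] [456.2 315.5  65. ] [458.  310.3  60.8] [465.5 323.5  64.4]
```

Run:
```python
from h import *
from scipy.spatial.transform import Rotation as Ro
P=np.concatenate([np.load(n+"P.npy").reshape(-1,3) for n in("scene","side")])
P=P[np.isfinite(P).all(1)]
print("max z grid, rows x 200..900 step50, cols y -500..800 step 100")
for x in range(150,950,50):
    print(x,[ (lambda q:int(np.percentile(q[:,2],98)) if len(q)>3 else None)(P[(P[:,0]>=x)&(P[:,0]<x+50)&(P[:,1]>=y)&(P[:,1]<y+100)]) for y in range(-500,900,100)])
s=readout.state();R=Ro.from_euler("xyz",s["ee_rot"],degrees=True).as_matrix();print(R.round(3))
```

```text
max z grid, rows x 200..900 step50, cols y -500..800 step 100
150 [338, -931, -932, -832, 439, 446, -1, None, None, None, None, None, None, None]
200 [341, -931, -931, -932, -341, None, None, None, None, None, None, None, None, None]
250 [-931, -930, -931, -932, 86, None, None, None, None, None, None, None, None, None]
300 [-932, -932, -931, -932, 128, 124, None, None, None, None, None, None, None, None]
350 [2, 2, 20, 1, 318, 188, 5, 2, 2, 15, 3, 1, None, None]
400 [6, 52, 22, 3, 352, 333, 40, 43, 3, 18, 3, 2, None, None]
450 [54, 54, None, None, 355, 334, 68, 69, 64, 14, 3, 3, None, None]
500 [54, 54, None, 1, 396, 329, 71, 69, 4, 69, 549, 549, None, None]
550 [54, None, None, 9, 342, 333, 69, 68, 3, 11, 520, 550, 556, None]
600 [0, None, None, 119, 355, 337, 58, 66, 3, 493, 14, 533, 553, None]
650 [70, 111, 115, 119, 334, 333, 122, 122, 122, 122, 342, 272, 154, 134]
700 [285, 2, 120, 265, 221, 387, 367, 411, 412, 190, 123, 286, 150, 128]
750 [291, 295, 120, 350, 364, 388, 366, 367, 302, 185, 123, 131, 150, None]
800 [141, 294, 123, None, None, 389, 367, 367, 244, 123, 123, 120, 118, None]
850 [119, 275, None, None, None, 368, 367, 367, 239, 240, 217, 215, None, None]
900 [None, 223, None, None, None, 261, 367, 367, 178, 439, 323, 126, None, None]
[[-0.     0.366 -0.931]
 [ 0.001 -0.931 -0.366]
 [-1.    -0.001 -0.   ]]
```

Run:
```python
from h import *
P=np.concatenate([np.load(n+"P.npy").reshape(-1,3) for n in("scene","side")])
P=P[np.isfinite(P).all(1)]
def rep(nm,m):
    q=P[m]; print(nm,len(q), q.min(0).round(),q.max(0).round() if len(q) else None)
b=lambda x0,x1,y0,y1,z0,z1:(P[:,0]>x0)&(P[:,0]<x1)&(P[:,1]>y0)&(P[:,1]<y1)&(P[:,2]>z0)&(P[:,2]<z1)
for z in range(50,500,50): rep("mill %d"%z,b(250,690,-250,150,z,z+50))
for z in range(20,700,60): rep("post %d"%z,b(450,720,380,800,z,z+60))
for z in range(60,160,30): rep("left %d"%z,b(300,640,280,420,z,z+30))
```

```text
mill 50 6019 [ 297. -248.   50.] [690. 150. 100.]
mill 100 8781 [ 301. -249.  100.] [690. 150. 150.]
mill 150 8503 [379. -82. 150.] [643.  51. 200.]
mill 200 4243 [395. -80. 200.] [638.  49. 250.]
mill 250 6832 [431. -71. 250.] [638.  42. 300.]
mill 300 9244 [393. -84. 300.] [674.  47. 350.]
mill 350 1352 [441. -37. 350.] [627.  -1. 400.]
mill 400 39 [525. -19. 400.] [541.  -5. 406.]Traceback (most recent call last):
  File "<stdin>", line 7, in <module>
  File "<stdin>", line 5, in rep
    return umr_minimum(a, axis, None, out, keepdims, initial, where)
ValueError: zero-size array to reduction operation minimum which has no identity
```

Run:
```python
from h import *
P=np.concatenate([np.load(n+"P.npy").reshape(-1,3) for n in("scene","side")])
P=P[np.isfinite(P).all(1)]
def rep(nm,m):
    q=P[m]; 
    if len(q): print(nm,len(q), np.percentile(q,1,axis=0).round(),np.percentile(q,99,axis=0).round())
b=lambda x0,x1,y0,y1,z0,z1:(P[:,0]>x0)&(P[:,0]<x1)&(P[:,1]>y0)&(P[:,1]<y1)&(P[:,2]>z0)&(P[:,2]<z1)
for z in range(20,700,60): rep("post %d"%z,b(450,650,380,560,z,z+60))
for z in range(20,700,60): rep("motor %d"%z,b(350,720,560,900,z,z+60))
for z in range(60,160,30): rep("left %d"%z,b(300,640,280,400,z,z+30))
for z in range(-10,60,10): rep("post base %d"%z,b(540,650,400,560,z,z+10))
```

```text
post 20 4067 [500. 401.  21.] [645. 495.  76.]
post 80 673 [630. 475.  81.] [644. 490. 139.]
post 140 776 [630. 474. 140.] [644. 489. 199.]
post 200 903 [630. 474. 201.] [644. 490. 259.]
post 260 1031 [630. 474. 261.] [644. 490. 319.]
post 320 908 [630. 474. 320.] [642. 489. 379.]
post 380 842 [629. 473. 381.] [642. 489. 440.]
post 440 1340 [549. 473. 441.] [642. 560. 499.]
post 500 377 [543. 476. 500.] [640. 560. 540.]
motor 20 5316 [679. 562.  21.] [704. 847.  79.]
motor 80 11542 [675. 563.  82.] [719. 835. 138.]
motor 140 1525 [676. 656. 140.] [720. 795. 199.]
motor 200 1352 [670. 608. 201.] [686. 661. 259.]
motor 260 1083 [665. 581. 260.] [680. 615. 320.]
motor 320 1816 [588. 575. 322.] [674. 633. 380.]
motor 380 2398 [521. 575. 380.] [630. 700. 440.]
motor 440 15996 [515. 564. 441.] [638. 701. 499.]
motor 500 15506 [515. 565. 501.] [638. 705. 556.]
left 60 472 [447. 288.  60.] [471. 352.  68.]
post base -10 3592 [541. 402.  -5.] [648. 559.  -0.]
post base 0 4172 [541. 403.   0.] [648. 559.  10.]
post base 10 2392 [549. 432.  10.] [649. 530.  18.]
post base 20 265 [540. 454.  20.] [647. 497.  30.]
post base 30 282 [623. 468.  30.] [649. 497.  40.]
post base 40 196 [624. 467.  40.] [647. 494.  49.]
post base 50 102 [630. 476.  50.] [642. 489.  60.]
```

```bash
python3 -m creep '[{"translation":[1.2,2.4,2.8],"delta_rot":[0,0,0]},{"translation":[1.2,2.4,2.8],"delta_rot":[0,0,0]},{"translation":[1.2,2.4,2.8],"delta_rot":[0,0,0]},{"translation":[1.2,2.4,2.8],"delta_rot":[0,0,0]},{"translation":[1.2,2.4,2.8],"delta_rot":[0,0,0]}]' 1 20; python3 -m creep '[{"translation":[1.2,2.4,2.8],"delta_rot":[0,0,0.1]},{"translation":[1.2,2.4,2.8],"delta_rot":[0,0,0.1]},{"translation":[1.2,2.4,2.8],"delta_rot":[0,0,0.1]},{"translation":[1.2,2.4,2.8],"delta_rot":[0,0,0.1]}]'
```

```text
time_s: 0.62
ee_pos: [270.7, -413.7, 369.1]
ee_rot: [-94.4, 90.0, 107.1]
force: [0.5, -0.2, 0.6]
gripper_width: 91.2
time_s: 0.95
ee_pos: [318.6, -317.6, 481.4]
ee_rot: [111.8, 90.0, -23.6]
force: [0.5, -0.5, 0.3]
gripper_width: 91.3
```

```bash
python3 -m creep '[{"translation":[0.1,3.9,0],"delta_rot":[0,0,0.063]},{"translation":[0.1,3.9,0],"delta_rot":[0,0,0.063]},{"translation":[0.1,3.9,0],"delta_rot":[0,0,0.063]},{"translation":[0.1,3.9,0],"delta_rot":[0,0,0.063]},{"translation":[0.1,3.9,0],"delta_rot":[0,0,0.063]}]'; python3 -m creep '[{"translation":[0.1,3.9,0],"delta_rot":[0,0,0.063]},{"translation":[0.1,3.9,0],"delta_rot":[0,0,0.063]},{"translation":[0.1,3.9,0],"delta_rot":[0,0,0.063]},{"translation":[0.1,3.9,0],"delta_rot":[0,0,0.063]},{"translation":[0.1,3.9,0],"delta_rot":[0,0,0.063]}]'
python3 - <<'E'
from h import *
from scipy.spatial.transform import Rotation as Ro
s=readout.state();R=Ro.from_euler("xyz",s["ee_rot"],degrees=True).as_matrix();print(R.round(3),s["qpos"].round(1),s["ee_pos"],np.degrees(np.arctan2(R[1,1],R[0,1])))
E
```

```text
time_s: 1.37
ee_pos: [322.9, -122.4, 479.9]
ee_rot: [116.0, 90.0, -1.5]
force: [1.1, -0.3, -0.3]
gripper_width: 91.3
time_s: 1.78
ee_pos: [327.7, 72.7, 480.1]
ee_rot: [100.2, 89.9, 0.9]
force: [1.9, -0.2, -0.2]
gripper_width: 91.0
[[ 0.001  0.987 -0.162]
 [ 0.    -0.162 -0.987]
 [-1.     0.001 -0.   ]] [ 10.5  -7.4  83.6  -0.  103.7  19.9] [327.68401582  72.65007447 480.1382737 ] -9.3448528447594
```

```bash
python3 -m creep '[{"translation":[1.5,3.25,-1.8],"delta_rot":[0,0,0]},{"translation":[1.5,3.25,-1.8],"delta_rot":[0,0,0]},{"translation":[1.5,3.25,-1.8],"delta_rot":[0,0,0]},{"translation":[1.5,3.25,-1.8],"delta_rot":[0,0,0]},{"translation":[1.5,3.25,-1.8],"delta_rot":[0,0,0]}]'
python3 - <<'E'
from h import *
c=optics.camera_params("wrist");p,d=optics.grab_frame("wrist");cv2.imwrite("pics/w1.png",p[:,:,::-1]);np.savez("w1.npz",p=p,d=d,**c);print(c["R"].round(2),-c["R"].T@c["t"])
E
python3 -m creep '[{"translation":[1.5,3.25,-1.8],"delta_rot":[0,0,0]},{"translation":[1.5,3.25,-1.8],"delta_rot":[0,0,0]},{"translation":[1.5,3.25,-1.8],"delta_rot":[0,0,0]},{"translation":[1.5,3.25,-1.8],"delta_rot":[0,0,0]},{"translation":[1.5,3.25,-1.8],"delta_rot":[0,0,0]}]'
python3 - <<'E'
from h import *
c=optics.camera_params("wrist");p,d=optics.grab_frame("wrist");cv2.imwrite("pics/w2.png",p[:,:,::-1]);np.savez("w2.npz",p=p,d=d,**c);print(c["R"].round(2),-c["R"].T@c["t"])
E
```

```text
time_s: 2.2
ee_pos: [403.5, 235.2, 389.1]
ee_rot: [82.0, 90.0, -17.5]
force: [0.4, -1.0, 0.6]
gripper_width: 90.9
[[ 0.99 -0.16  0.  ]
 [-0.16 -0.95  0.28]
 [-0.04 -0.27 -0.96]] [414.89265187 312.63237464 545.34271003]
time_s: 2.67
ee_pos: [478.9, 397.2, 298.9]
ee_rot: [-19.0, 90.0, -118.5]
force: [0.5, -0.0, 0.7]
gripper_width: 90.9
[[ 0.99 -0.17  0.  ]
 [-0.16 -0.95  0.28]
 [-0.04 -0.27 -0.96]] [490.38338334 474.63687052 455.18158161]
```

View pics/w1.png

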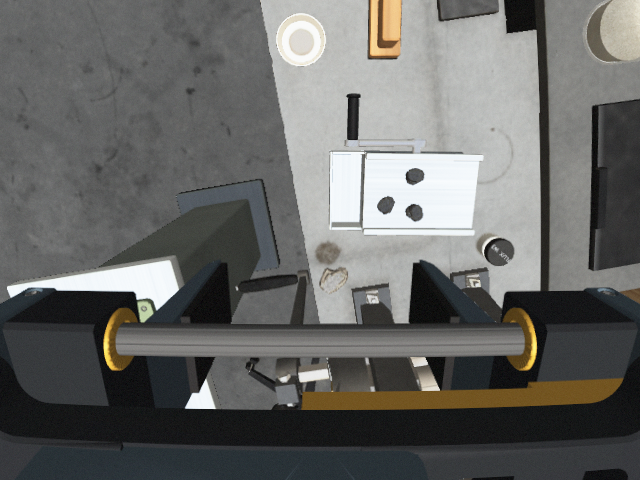

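View pics/w2.png

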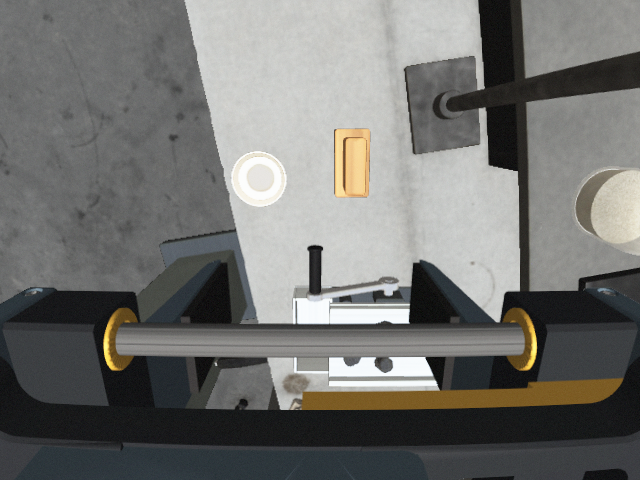

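Run:
```python
from h import *
f=np.load("w2.npz");c={k:f[k] for k in("mtx","R","t")};c["k1"]=float(f["k1"]);P=cloud(c,f["d"]);z=P[...,2]
roi=np.zeros((480,640),bool);roi[110:215,310:390]=1
for lo,hi in((61,75),(20,32)):
    q=P[roi&(z>lo)&(z<hi)];print(len(q),q.mean(0),cv2.minAreaRect(q[:,:2].astype(np.float32)))
f=np.load("w1.npz");c={k:f[k] for k in("mtx","R","t")};c["k1"]=float(f["k1"]);P=cloud(c,f["d"]);z=P[...,2]
roi=np.zeros((480,640),bool);roi[130:250,320:500]=1
for lo,hi in((63,71),(50,60)):
    m=roi&(z>lo)&(z<hi);k=cv2.connectedComponentsWithStats(m.astype(np.uint8))
    for i in range(1,k[0]):
        if k[2][i,4]>60:
            q=P[k[1]==i]; print(len(q),q.mean(0).round(1),cv2.minAreaRect(q[:,:2].astype(np.float32)))
roi[:]=0;roi[85:150,340:365]=1
q=P[roi&(f["p"].max(2)<60)];print("handle",len(q),q.mean(0),q.min(0),q.max(0))
```

```text
1209 [521.13818474 434.10010239  67.07416951] ((521.4610595703125, 433.2811584472656), (60.27119064331055, 21.9215145111084), 80.95639038085938)
1040 [518.53806388 439.02207295  25.29197767] ((521.64208984375, 433.1082763671875), (78.95625305175781, 39.560672760009766), 81.0422134399414)
70 [453.9 292.1  64.6] ((453.93682861328125, 293.11981201171875), (9.93585205078125, 15.283702850341797), 80.85088348388672)
755 [539.5 261.2  66.8] ((543.0482788085938, 260.7936096191406), (8.494144439697266, 150.8287353515625), 80.31734466552734)
191 [527.7 238.7  67.4] ((528.6630249023438, 238.0272979736328), (19.658855438232422, 21.653430938720703), 81.38336181640625)
183 [485.8 206.8  67.3] ((486.3945617675781, 205.80809020996094), (22.820283889770508, 20.138607025146484), 43.61521911621094)
185 [523.5 189.3  67.5] ((522.8927001953125, 188.4102783203125), (20.89484405517578, 22.366565704345703), 0.26795390248298645)
686 [526.6 162.1  66.8] ((525.5132446289062, 161.52459716796875), (8.976526260375977, 150.50592041015625), 80.14568328857422)
114 [476.9 288.6  55. ] ((476.8863525390625, 288.4665832519531), (6.418311595916748, 28.51089859008789), 80.32687377929688)
6969 [535.5 211.4  55.3] ((534.6097412109375, 210.45184326171875), (106.92330932617188, 152.145263671875), 80.09258270263672)
handle 474 [nan nan nan] [nan nan nan] [nan nan nan]
```

```bash
python3 -m creep '[{"translation":[2.13,1.72,-2.5],"delta_rot":[0,0,0]},{"translation":[2.13,1.72,-2.5],"delta_rot":[0,0,0]},{"translation":[0,0,-3.5],"delta_rot":[0,0,0]},{"translation":[0,0,-3.5],"delta_rot":[0,0,0]},{"translation":[0,0,-3.5],"delta_rot":[0,0,0]}]' ; python3 -m creep '[{"translation":[0,0,-2.5],"delta_rot":[0,0,0]},{"translation":[0,0,-2.5],"delta_rot":[0,0,0]},{"translation":[0,0,-2.5],"delta_rot":[0,0,0]},{"translation":[0,0,-1.5],"delta_rot":[0,0,0]},{"translation":[0,0,-1],"delta_rot":[0,0,0]}]'
python3 - <<'E'
from h import *
p,d=optics.grab_frame("scene");cv2.imwrite("pics/s1.png",cv2.resize(p[200:420,150:440,::-1],(790,600)))
E
```

```text
time_s: 3.13
ee_pos: [521.2, 430.0, 143.2]
ee_rot: [-32.9, 90.0, -132.5]
force: [0.5, -0.1, -0.3]
gripper_width: 91.3
time_s: 3.55
ee_pos: [520.1, 429.0, 42.5]
ee_rot: [-40.7, 89.8, -140.2]
force: [-0.0, 0.3, -0.0]
gripper_width: 91.1
```

View pics/s1.png

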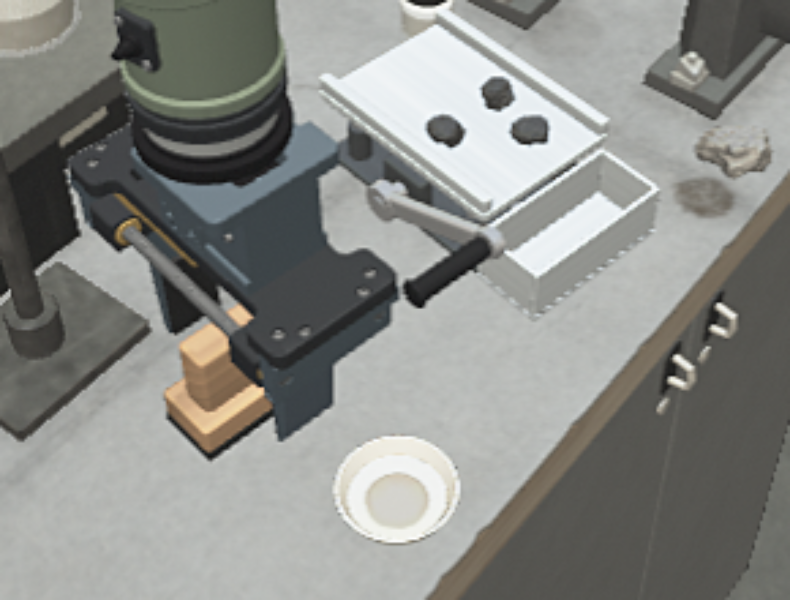

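```bash
python3 -m creep '[{"translation":[0.1,0.1,0.2],"delta_rot":[0,0,0]},{"translation":[0,0,0],"delta_rot":[0,0,0]},{"translation":[0,0,0],"delta_rot":[0,0,0]},{"translation":[0,0,0],"delta_rot":[0,0,0]},{"translation":[0,0,0],"delta_rot":[0,0,0]}]' -1 35;  python3 -m creep '[{"translation":[0,0,0],"delta_rot":[0,0,0]},{"translation":[0,0,0],"delta_rot":[0,0,0]},{"translation":[0,0,0],"delta_rot":[0,0,0]},{"translation":[0,0,0],"delta_rot":[0,0,0]},{"translation":[0,0,0],"delta_rot":[0,0,0]}]'
```

```text
time_s: 4.02
ee_pos: [522.5, 431.7, 48.2]
ee_rot: [136.3, 89.9, 36.8]
force: [1.1, 0.1, -0.6]
gripper_width: 60.5
time_s: 4.43
ee_pos: [522.1, 431.3, 47.0]
ee_rot: [47.5, 90.0, -52.0]
force: [-0.4, 0.5, 0.5]
gripper_width: 27.5
```

```bash
python3 -m creep '[{"translation":[0,0,0],"delta_rot":[0,0,0]},{"translation":[0,0,0],"delta_rot":[0,0,0]},{"translation":[0,0,0],"delta_rot":[0,0,0]},{"translation":[0,0,0],"delta_rot":[0,0,0]}]';  python3 -m creep '[{"translation":[0,0,0.5],"delta_rot":[0,0,0]},{"translation":[0,0,2],"delta_rot":[0,0,0]},{"translation":[0,0,3],"delta_rot":[0,0,0]},{"translation":[0,0,3],"delta_rot":[0,0,0]},{"translation":[0,0,3],"delta_rot":[0,0,0]}]'
```

```text
time_s: 4.77
ee_pos: [522.1, 431.3, 46.9]
ee_rot: [47.3, 90.0, -52.2]
force: [0.2, 0.1, -0.1]
gripper_width: 21.9
time_s: 5.18
ee_pos: [521.7, 430.9, 162.8]
ee_rot: [-39.7, 89.9, -139.2]
force: [0.4, 0.6, -1.3]
gripper_width: 21.7
```

```bash
python3 -m creep '[{"translation":[0.5,-2.3,0],"delta_rot":[0,0,-0.007]},{"translation":[0.9,-3.8,0],"delta_rot":[0,0,0]},{"translation":[0.9,-3.8,0],"delta_rot":[0,0,0]},{"translation":[0.9,-3.8,0],"delta_rot":[0,0,0]},{"translation":[0.9,-3.8,0],"delta_rot":[0,0,0]}]';  python3 -m creep '[{"translation":[0.9,-3.8,0],"delta_rot":[0,0,0]},{"translation":[0.3,-1.5,-0.5],"delta_rot":[0,0,0]},{"translation":[0,0,-1],"delta_rot":[0,0,0]},{"translation":[0,0,-1],"delta_rot":[0,0,0]},{"translation":[0,0,0],"delta_rot":[0,0,0]}]'
python3 - <<'E'
from h import *
s=readout.state();print(s["ee_pos"])
c=optics.camera_params("wrist");p,d=optics.grab_frame("wrist");cv2.imwrite("pics/w3.png",p[:,:,::-1]);np.savez("w3.npz",p=p,d=d,**c)
p,d=optics.grab_frame("scene");cv2.imwrite("pics/s2.png",cv2.resize(p[150:370,200:490,::-1],(790,600)))
E
```

```text
time_s: 5.6
ee_pos: [562.8, 254.6, 162.0]
ee_rot: [-36.4, 90.0, -136.2]
force: [0.5, 0.9, -2.4]
gripper_width: 22.0
time_s: 6.02
ee_pos: [573.2, 203.7, 134.2]
ee_rot: [-69.9, 89.7, -169.8]
force: [-1.3, -0.2, -2.6]
gripper_width: 22.0
[573.23067663 203.67342645 134.17994311]
```

View pics/w3.png

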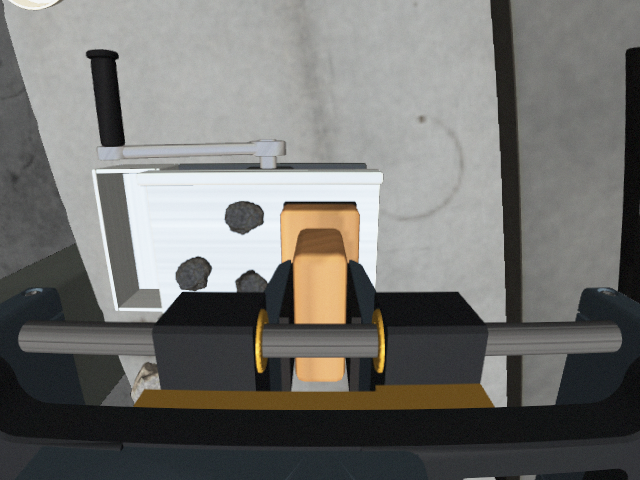

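View pics/s2.png

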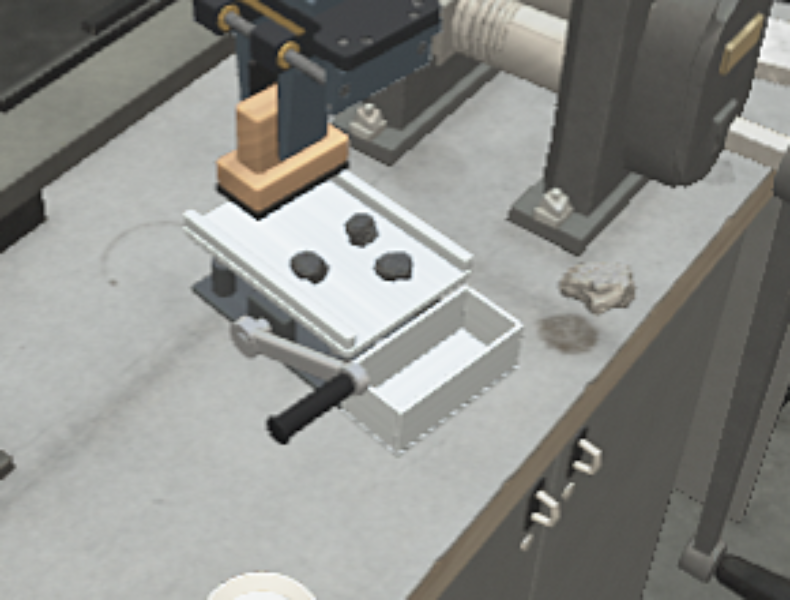

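Run:
```python
from h import *
f=np.load("w3.npz");c={k:f[k] for k in("mtx","R","t")};c["k1"]=float(f["k1"]);P=cloud(c,f["d"]);z=P[...,2]
a=np.radians(-9.7);xh=np.array([np.cos(a),np.sin(a)]);yh=np.array([-np.sin(a),np.cos(a)])
J=np.stack([(P[...,:2]-[535,211])@xh,(P[...,:2]-[535,211])@yh,z],-1)
roi=np.zeros((480,640),bool);roi[195:290,275:362]=1
hsv=cv2.cvtColor(f["p"],cv2.COLOR_RGB2HSV);w=roi&(hsv[...,1]>90)&(hsv[...,0]<25)
m=w&(z<150);q=J[m&(z>100)&(z<122)];print("foot",len(q),np.percentile(q,[2,50,98],axis=0).round(1))
roi[:]=0;roi[160:315,85:395]=1
m=roi&(z>63)&(z<70.5)&(f["p"].min(2)>130);q=J[m]
for s in(q[q[:,1]>30],q[q[:,1]<-30]):
  if len(s): print("rail",len(s),np.percentile(s,[2,50,98],axis=0).round(1))
for u in(115,160,200,230,280,370):
  for v in(165,170,176,182): print(u,v,J[v,u].round(1),end=" ")
  print()
m=roi&(z>50)&(z<59)&(f["p"].min(2)>130);q=J[m];print("top",np.percentile(q,[1,50,99],axis=0).round(1))
# foot front/+y corner
m=w&(z>100)&(z<122)
print(cv2.minAreaRect(J[m][:,:2].astype(np.float32)))
```

```text
foot 2938 [[ 18.7  15.1 101.9]
 [ 37.8  32.8 112.6]
 [ 56.4  40.1 119.9]]
rail 3276 [[-71.8  46.5  64.1]
 [  3.6  50.6  66.7]
 [ 72.3  54.2  68.2]]
115 165 [-118.9   54.8   11.1] 115 170 [-103.8   53.6   38.8] 115 176 [-118.5   46.7   13.9] 115 182 [-118.9   42.2   14.5] 
160 165 [nan nan nan] 160 170 [-67.   54.2  49.8] 160 176 [-60.   52.2  66.7] 160 182 [-60.8  48.4  65.8] 
200 165 [-54.5  53.3   5.7] 200 170 [-39.1  54.2  53.6] 200 176 [-35.2  51.9  66.6] 200 182 [-35.4  48.3  67. ] 
230 165 [-31.4  53.    5.1] 230 170 [-18.8  54.4  57.4] 230 176 [-16.8  51.7  66.4] 230 182 [-16.8  48.2  67.5] 
280 165 [ 7.  52.7  5.2] 280 170 [12.7 54.2 57.3] 280 176 [13.6 51.5 66.7] 280 182 [13.4 47.8 65.7] 
370 165 [76.3 52.   0.3] 370 170 [68.8 54.1 58.2] 370 176 [67.7 51.4 67.4] 370 182 [68.  47.6 66. ] 
top [[-75.  -33.9  53.4]
 [-25.4  16.4  55. ]
 [ 74.6  54.1  57.1]]
((37.69907760620117, 26.520362854003906), (27.591463088989258, 39.56428909301758), 89.7508773803711)
```

```bash
python3 -m creep '[{"translation":[0,-0.1,-1],"delta_rot":[0,0,0]},{"translation":[0,0,-1],"delta_rot":[0,0,0]},{"translation":[0,0,-0.7],"delta_rot":[0,0,0]},{"translation":[0,0,-0.2],"delta_rot":[0,0,0]},{"translation":[0,0,0],"delta_rot":[0,0,0]}]';  python3 -m creep '[{"translation":[0,0,-0.1],"delta_rot":[0,0,0]},{"translation":[0,0,0],"delta_rot":[0,0,0]}]';  python3 -m creep '[{"translation":[0,0,-0.1],"delta_rot":[0,0,0]},{"translation":[0,0,0],"delta_rot":[0,0,0]}]'
```

```text
time_s: 6.53
ee_pos: [574.4, 202.3, 106.7]
ee_rot: [-60.9, 89.9, -160.8]
force: [1.0, -0.0, -2.0]
gripper_width: 21.6
time_s: 6.7
ee_pos: [575.3, 202.4, 107.2]
ee_rot: [116.1, 90.0, 16.2]
force: [-0.7, -0.4, -2.1]
gripper_width: 22.1
time_s: 6.87
ee_pos: [575.3, 202.3, 106.2]
ee_rot: [114.0, 90.0, 14.0]
force: [-0.1, 0.5, -2.3]
gripper_width: 21.8
```

```bash
python3 -m creep '[{"translation":[0,0,-0.2],"delta_rot":[0,0,0]},{"translation":[0,0,0],"delta_rot":[0,0,0]}]';  python3 -m creep '[{"translation":[0,0,-0.1],"delta_rot":[0,0,0]},{"translation":[0,0,0],"delta_rot":[0,0,0]}]';  python3 -m creep '[{"translation":[0,0,-0.1],"delta_rot":[0,0,0]},{"translation":[0,0,0],"delta_rot":[0,0,0]}]'
```

```text
time_s: 7.03
ee_pos: [575.0, 202.2, 103.8]
ee_rot: [-39.0, 90.0, -139.0]
force: [-0.2, 0.1, -3.1]
gripper_width: 21.8
time_s: 7.2
ee_pos: [575.0, 202.3, 102.8]
ee_rot: [-60.2, 90.0, -160.1]
force: [0.7, 0.8, -0.7]
gripper_width: 21.8
time_s: 7.37
ee_pos: [575.2, 202.3, 102.4]
ee_rot: [111.7, 90.0, 11.8]
force: [-0.8, -0.8, 0.7]
gripper_width: 21.8
```

```bash
python3 -m creep '[{"translation":[-0.79,0.135,0.05],"delta_rot":[0,0,0]},{"translation":[-0.79,0.135,0],"delta_rot":[0,0,0]},{"translation":[-0.79,0.135,0],"delta_rot":[0,0,0]},{"translation":[-0.79,0.135,0],"delta_rot":[0,0,0]},{"translation":[-0.79,0.135,0],"delta_rot":[0,0,0]}]'
python3 - <<'E'
from h import *
c=optics.camera_params("wrist");p,d=optics.grab_frame("wrist");cv2.imwrite("pics/w4.png",p[:,:,::-1])
p,d=optics.grab_frame("scene");cv2.imwrite("pics/s3.png",cv2.resize(p[150:370,200:490,::-1],(790,600)))
E
```

```text
time_s: 7.78
ee_pos: [534.4, 209.2, 102.4]
ee_rot: [-49.0, 90.0, -148.9]
force: [1.1, 0.4, -1.6]
gripper_width: 21.4
```

View pics/s3.png

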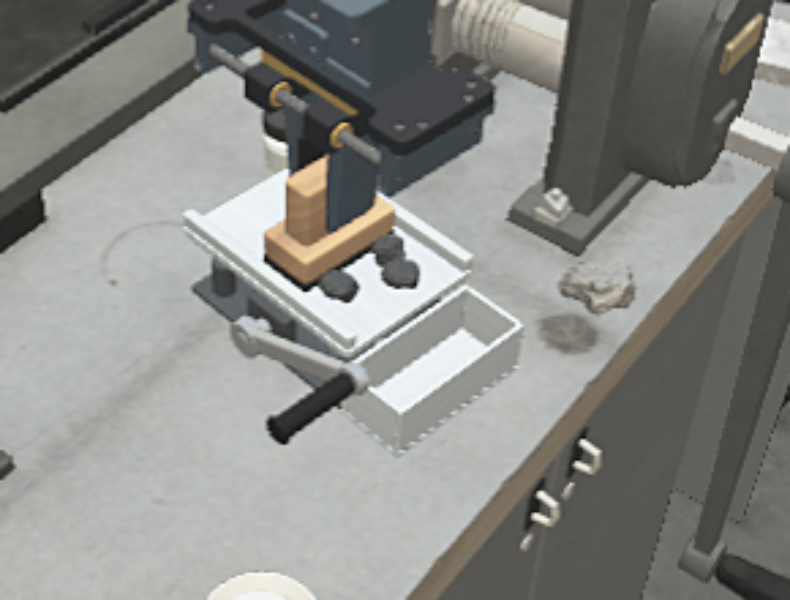

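View pics/w4.png

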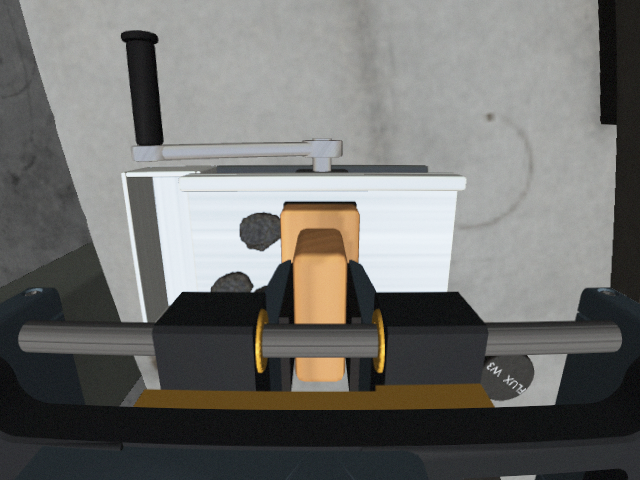

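```bash
python3 -m creep '[{"translation":[-0.79,0.135,0],"delta_rot":[0,0,0]},{"translation":[-0.79,0.135,0],"delta_rot":[0,0,0]},{"translation":[-0.79,0.135,0],"delta_rot":[0,0,0]},{"translation":[-0.79,0.135,0],"delta_rot":[0,0,0]},{"translation":[-0.79,0.135,0],"delta_rot":[0,0,0]}]'
python3 -m creep '[{"translation":[-0.69,0.12,0],"delta_rot":[0,0,0]},{"translation":[-0.69,0.12,0],"delta_rot":[0,0,0]},{"translation":[-0.69,0.12,0],"delta_rot":[0,0,0]},{"translation":[-0.3,0.05,0],"delta_rot":[0,0,0]},{"translation":[0,0,0],"delta_rot":[0,0,0]}]'
python3 - <<'E'
from h import *
c=optics.camera_params("wrist");p,d=optics.grab_frame("wrist");cv2.imwrite("pics/w5.png",p[:,:,::-1])
p,d=optics.grab_frame("scene");cv2.imwrite("pics/s4.png",cv2.resize(p[150:370,200:490,::-1],(790,600)))
E
```

```text
time_s: 8.3
ee_pos: [495.1, 215.9, 102.5]
ee_rot: [-55.8, 90.0, -155.7]
force: [0.7, -0.1, -1.7]
gripper_width: 21.8
time_s: 8.72
ee_pos: [471.4, 220.0, 102.5]
ee_rot: [-60.5, 90.0, -160.4]
force: [-0.9, -0.6, -3.1]
gripper_width: 22.3
```

View pics/s4.png

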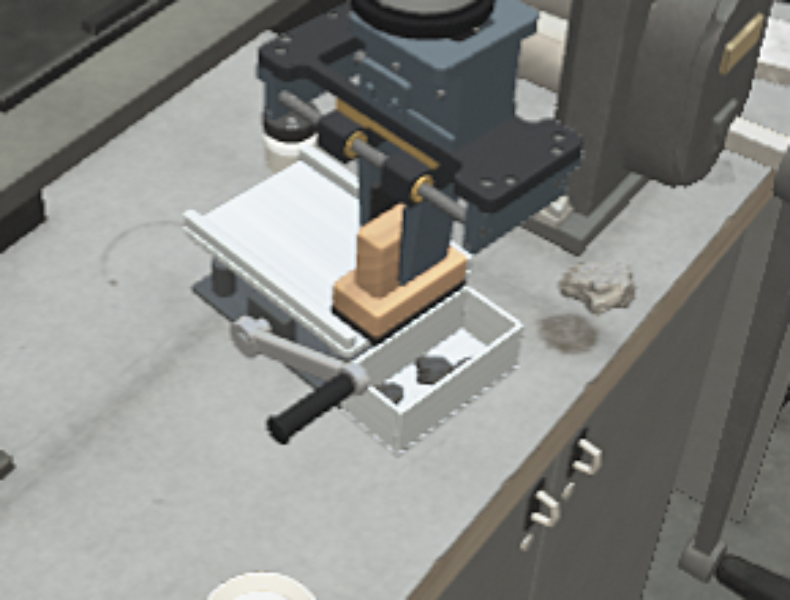

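View pics/w5.png

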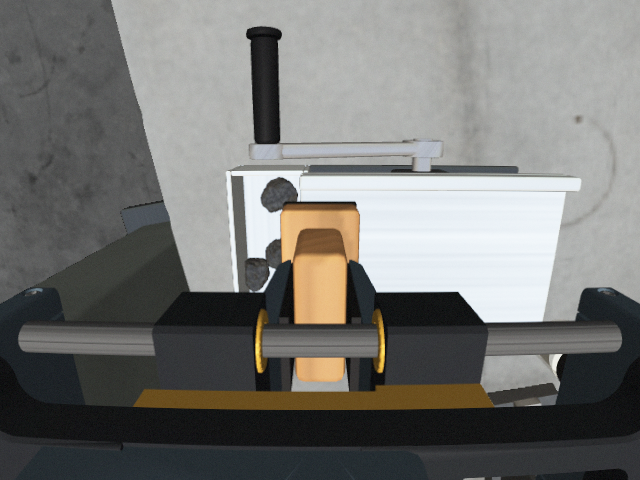

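```bash
python3 -m creep '[{"translation":[0,0,3],"delta_rot":[0,0,0]},{"translation":[0,0,3.5],"delta_rot":[0,0,0]},{"translation":[0.5,2.1,1],"delta_rot":[0,0,0]},{"translation":[0.9,3.8,0],"delta_rot":[0,0,0]},{"translation":[0.9,3.8,0],"delta_rot":[0,0,0]}]'
python3 -m creep '[{"translation":[0.9,3.8,0],"delta_rot":[0,0,0]},{"translation":[0.9,3.8,0],"delta_rot":[0,0,0]},{"translation":[0.9,3.5,0],"delta_rot":[0,0,0]},{"translation":[0,0,-3],"delta_rot":[0,0,0]},{"translation":[0,0,-3.5],"delta_rot":[0,0,0]}]'
python3 - <<'E'
from h import *
p,d=optics.grab_frame("scene");cv2.imwrite("pics/s5.png",cv2.resize(p[150:370,200:490,::-1],(790,600)))
print(readout.state()["ee_pos"])
E
```

```text
time_s: 9.23
ee_pos: [496.7, 317.6, 179.3]
ee_rot: [126.8, 89.8, 26.7]
force: [0.5, -0.1, -2.5]
gripper_width: 21.8
time_s: 9.65
ee_pos: [524.9, 431.8, 114.1]
ee_rot: [138.0, 89.5, 38.2]
force: [-0.9, -1.1, -3.5]
gripper_width: 21.9
[519.86471702 426.78301187 103.87953023]
```

View pics/s5.png

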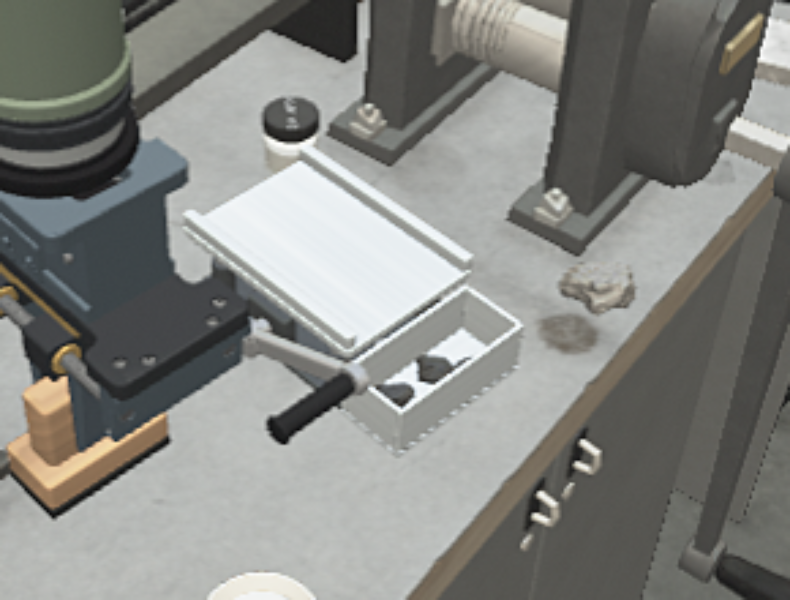

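```bash
python3 -m creep '[{"translation":[0,0,-2],"delta_rot":[0,0,0]},{"translation":[0,0,-2],"delta_rot":[0,0,0]},{"translation":[0,0,0],"delta_rot":[0,0,0]},{"translation":[0,0,0],"delta_rot":[0,0,0]},{"translation":[0,0,0],"delta_rot":[0,0,0]}]'
```

```text
time_s: 10.12
ee_pos: [523.3, 428.2, 73.9]
ee_rot: [136.1, 89.9, 36.2]
force: [-0.2, -1.0, -2.3]
gripper_width: 22.0
```

```bash
python3 -m creep '[{"translation":[0,0,-1.5],"delta_rot":[0,0,0]},{"translation":[0,0,-0.7],"delta_rot":[0,0,0]},{"translation":[0,0,-0.2],"delta_rot":[0,0,0]},{"translation":[0,0,0],"delta_rot":[0,0,0]},{"translation":[0,0,0],"delta_rot":[0,0,0]}]'; python3 -m creep '[{"translation":[0,0,-0.15],"delta_rot":[0,0,0]},{"translation":[0,0,0],"delta_rot":[0,0,0]}]'
```

```text
time_s: 10.53
ee_pos: [522.7, 428.1, 49.3]
ee_rot: [135.7, 89.9, 35.8]
force: [-0.6, 0.3, -3.2]
gripper_width: 21.7
time_s: 10.7
ee_pos: [522.6, 428.1, 47.5]
ee_rot: [132.8, 89.9, 32.9]
force: [0.1, -0.2, -3.0]
gripper_width: 22.0
```

```bash
python3 -m creep '[{"translation":[0,0,-0.1],"delta_rot":[0,0,0]},{"translation":[0,0,0],"delta_rot":[0,0,0]}]'; python3 -m creep '[{"translation":[0,0,-0.05],"delta_rot":[0,0,0]},{"translation":[0,0,0],"delta_rot":[0,0,0]}]'
```

```text
time_s: 10.87
ee_pos: [522.7, 428.1, 46.9]
ee_rot: [134.4, 89.9, 34.5]
force: [-0.6, -0.6, 1.6]
gripper_width: 22.1
time_s: 11.03
ee_pos: [522.7, 428.2, 46.9]
ee_rot: [134.9, 89.9, 35.0]
force: [-2.3, -0.3, 4.6]
gripper_width: 21.6
```

```bash
python3 -m creep '[{"translation":[0,0,0.05],"delta_rot":[0,0,0]},{"translation":[0,0,0],"delta_rot":[0,0,0]},{"translation":[0,0,0],"delta_rot":[0,0,0]},{"translation":[0,0,0],"delta_rot":[0,0,0]},{"translation":[0,0,0],"delta_rot":[0,0,0]}]' 0.3; python3 -m creep '[{"translation":[0,0,1],"delta_rot":[0,0,0]},{"translation":[0,0,3],"delta_rot":[0,0,0]},{"translation":[0,0,4],"delta_rot":[0,0,0]},{"translation":[0,0,4],"delta_rot":[0,0,0]},{"translation":[0,0,1],"delta_rot":[0,0,0]}]'
```

```text
time_s: 11.45
ee_pos: [522.4, 427.9, 45.8]
ee_rot: [-20.8, 90.0, -120.7]
force: [-1.0, -1.0, 0.5]
gripper_width: 52.5
time_s: 11.87
ee_pos: [525.0, 430.0, 184.4]
ee_rot: [138.3, 89.2, 38.4]
force: [1.2, 0.0, 1.0]
gripper_width: 59.5
```

```bash
python3 -m creep '[{"translation":[-2.1,-3.47,-0.5],"delta_rot":[0,0,0]},{"translation":[-2.1,-3.47,-1],"delta_rot":[0,0,0]},{"translation":[-2.1,-3.47,-3],"delta_rot":[0,0,0]},{"translation":[0,0,0],"delta_rot":[0,0,0]},{"translation":[0,0,0],"delta_rot":[0,0,0]}]'
python3 - <<'E'
from h import *
print(readout.state()["ee_pos"])
for n,(a,b,e,g) in(("scene",(150,370,200,490)),("side",(150,370,250,540))):
    p,d=optics.grab_frame(n);np.savez(n+"6.npz",p=p,d=d);cv2.imwrite(f"pics/{n}6.png",cv2.resize(p[a:b,e:g,::-1],(790,600)))
E
```

```text
time_s: 12.28
ee_pos: [460.0, 327.0, 134.6]
ee_rot: [-45.5, 89.6, -145.5]
force: [0.8, 0.7, 1.1]
gripper_width: 59.1
[460.0145532  327.0361542  134.58851004]
```

View pics/scene6.png

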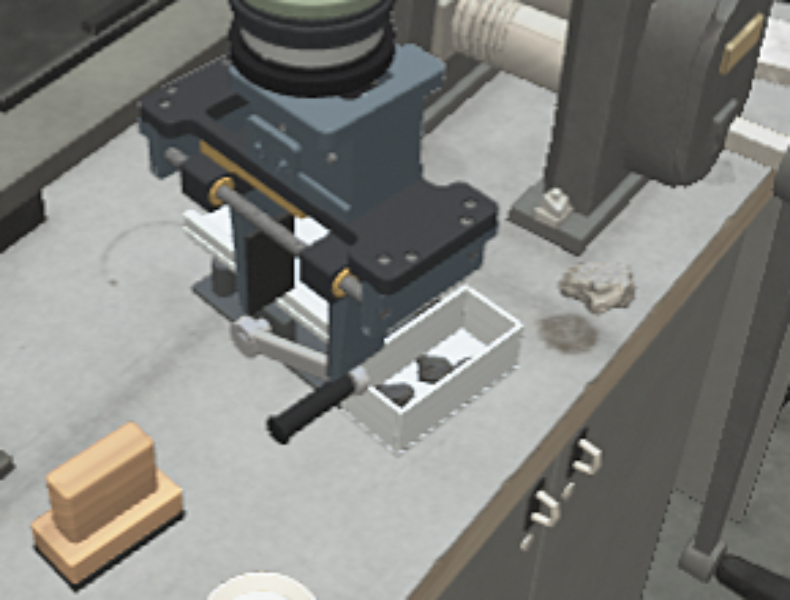

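View pics/side6.png

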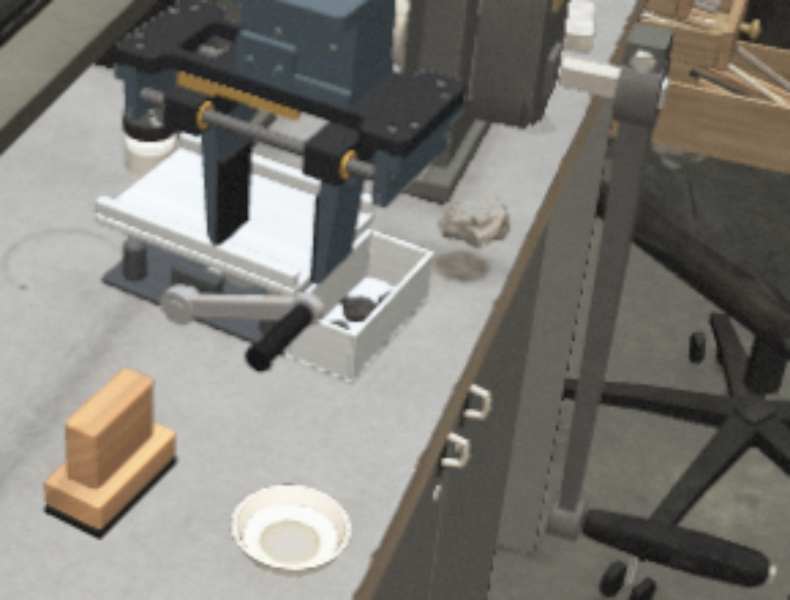

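Run:
```python
from h import *
a=np.radians(-9.7);A=np.array([[np.cos(a),np.sin(a)],[-np.sin(a),np.cos(a)]])
for n,(x0,y0,x1,y1) in (("scene",(295,280,335,315)),("side",(335,255,375,290))):
    f=np.load(n+"0.npz");p=f["p"];c=optics.camera_params(n)
    m=np.zeros((480,640),np.uint8);m[y0:y1,x0:x1]=(p[y0:y1,x0:x1].max(2)<60)
    k=cv2.connectedComponentsWithStats(m);i=1+np.argmax(k[2][1:,4])
    v,u=np.where(k[1]==i); q=np.c_[u,v].astype(np.float32)
    print(n,len(q),k[3][i],k[2][i]);w=onplane(c,[k[3][i]],56)[0];print(w,A@(w[:2]-[535,211]))
    ex=onplane(c,q,56);j=(ex[:,:2]-[535,211])@A.T;print(np.percentile(j,[1,99],axis=0).round(1))
```

```text
scene 288 [313.65972222 299.15277778] [298 287  32  26 288]
[462.5816448  323.65549186  56.        ] [-90.36427788  98.84318541]
[[-98.5  68.2]
 [-82.  127.6]]
side 245 [351.48979592 273.34285714] [340 262  25  24 245]
[462.40553813 328.08252434  56.        ] [-91.28377479 103.17725457]
[[-100.3   69.6]
 [ -79.3  134.1]]
```

```bash
python3 -m creep '[{"translation":[0,0,-2],"delta_rot":[0,0,0]},{"translation":[0,0,-2.5],"delta_rot":[0,0,0]},{"translation":[0,0,-2],"delta_rot":[0,0,0]},{"translation":[0,0,-0.5],"delta_rot":[0,0,0]},{"translation":[0,0,0],"delta_rot":[0,0,0]}]'
python3 -m creep '[{"translation":[0,0,-0.5],"delta_rot":[0,0,0]},{"translation":[0,0,0],"delta_rot":[0,0,0]}]'
python3 - <<'E'
from h import *
for n,(a,b,e,g) in(("scene",(200,330,260,430)),("side",(200,330,280,450))):
    p,d=optics.grab_frame(n);cv2.imwrite(f"pics/{n}7.png",cv2.resize(p[a:b,e:g,::-1],(784,600)))
E
```

```text
time_s: 12.8
ee_pos: [463.8, 330.8, 65.6]
ee_rot: [-43.0, 90.0, -142.9]
force: [0.7, 0.7, 1.1]
gripper_width: 59.5
time_s: 12.97
ee_pos: [464.2, 330.8, 62.0]
ee_rot: [132.6, 89.9, 32.7]
force: [0.2, 0.1, 0.6]
gripper_width: 59.5
```

View pics/scene7.png

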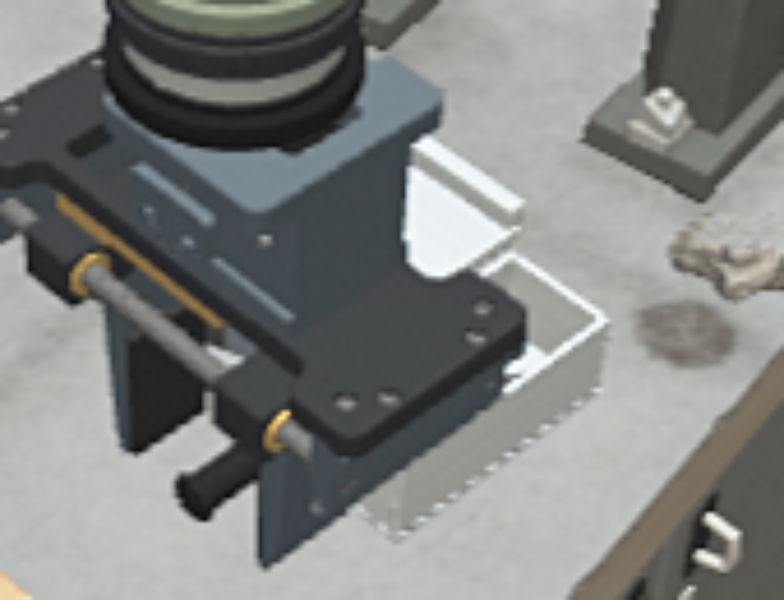

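View pics/side7.png

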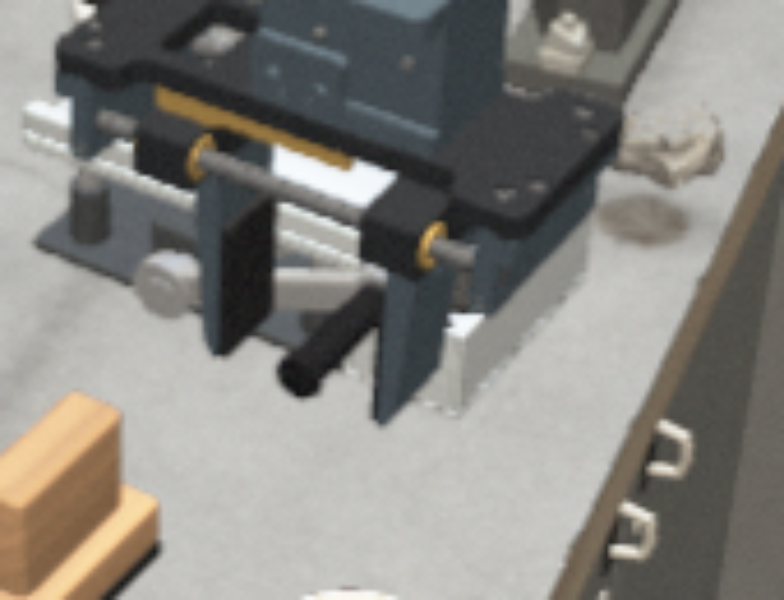

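```bash
python3 -m creep '[{"translation":[-0.4,-0.5,-0.6],"delta_rot":[0,0,0]},{"translation":[0,0,-0.4],"delta_rot":[0,0,0]},{"translation":[0,0,0],"delta_rot":[0,0,0]},{"translation":[0,0,0],"delta_rot":[0,0,0]},{"translation":[0,0,0],"delta_rot":[0,0,0]}]' -1 20
python3 -m creep '[{"translation":[0,0,0],"delta_rot":[0,0,0]},{"translation":[0,0,0],"delta_rot":[0,0,0]},{"translation":[0,0,0],"delta_rot":[0,0,0]},{"translation":[0,0,0],"delta_rot":[0,0,0]},{"translation":[0,0,0],"delta_rot":[0,0,0]}]'
```

```text
time_s: 13.48
ee_pos: [459.2, 324.9, 51.3]
ee_rot: [119.3, 90.0, 19.4]
force: [0.3, -0.0, -0.6]
gripper_width: 28.6
time_s: 13.9
ee_pos: [460.9, 324.8, 51.4]
ee_rot: [101.5, 89.8, 1.6]
force: [4.2, -2.4, -2.2]
gripper_width: 13.7
```

```bash
python3 -m creep '[{"translation":[0.25,-0.04,0.55],"delta_rot":[0,0,0]},{"translation":[0.24,-0.04,0.54],"delta_rot":[0,0,0]},{"translation":[0.31,-0.055,0.51],"delta_rot":[0,0,0]},{"translation":[0.31,-0.055,0.52],"delta_rot":[0,0,0]},{"translation":[0,0,0],"delta_rot":[0,0,0]}]'
```

```text
time_s: 14.32
ee_pos: [471.2, 323.0, 72.8]
ee_rot: [104.6, 89.9, 4.6]
force: [4.5, 0.3, -8.4]
gripper_width: 13.7
```

```bash
python3 -m creep '[{"translation":[0.36,-0.06,0.47],"delta_rot":[0,0,0]},{"translation":[0.37,-0.06,0.46],"delta_rot":[0,0,0]},{"translation":[0.42,-0.07,0.43],"delta_rot":[0,0,0]},{"translation":[0.43,-0.075,0.42],"delta_rot":[0,0,0]},{"translation":[0,0,0],"delta_rot":[0,0,0]}]'
python3 -m creep '[{"translation":[0.46,-0.08,0.37],"delta_rot":[0,0,0]},{"translation":[0.47,-0.08,0.36],"delta_rot":[0,0,0]},{"translation":[0.51,-0.085,0.31],"delta_rot":[0,0,0]},{"translation":[0.51,-0.085,0.31],"delta_rot":[0,0,0]},{"translation":[0,0,0],"delta_rot":[0,0,0]}]'
```

```text
time_s: 14.73
ee_pos: [485.5, 320.5, 91.2]
ee_rot: [-90.3, 89.9, 169.8]
force: [-2.6, 2.9, -2.7]
gripper_width: 13.6
time_s: 15.15
ee_pos: [502.8, 317.5, 105.7]
ee_rot: [-88.2, 89.7, 171.8]
force: [-10.0, 2.6, 7.2]
gripper_width: 13.1
```

```bash
python3 -m creep '[{"translation":[0.54,-0.09,0.25],"delta_rot":[0,0,0]},{"translation":[0.54,-0.095,0.24],"delta_rot":[0,0,0]},{"translation":[0.56,-0.095,0.18],"delta_rot":[0,0,0]},{"translation":[0.56,-0.095,0.17],"delta_rot":[0,0,0]},{"translation":[0,0,0],"delta_rot":[0,0,0]}]'
python3 - <<'E'
from h import *
for n,(a,b,e,g) in(("scene",(180,310,250,420)),("side",(180,310,270,440))):
    p,d=optics.grab_frame(n);cv2.imwrite(f"pics/{n}8.png",cv2.resize(p[a:b,e:g,::-1],(784,600)))
E
```

```text
time_s: 15.57
ee_pos: [525.6, 313.7, 115.2]
ee_rot: [-94.9, 89.8, 165.2]
force: [-10.5, 1.1, 11.6]
gripper_width: 13.3
```

View pics/scene8.png

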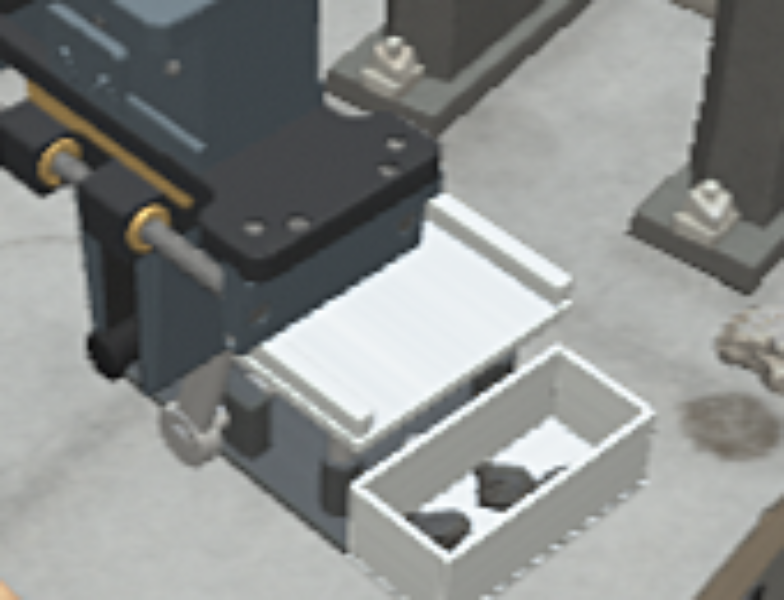

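View pics/side8.png

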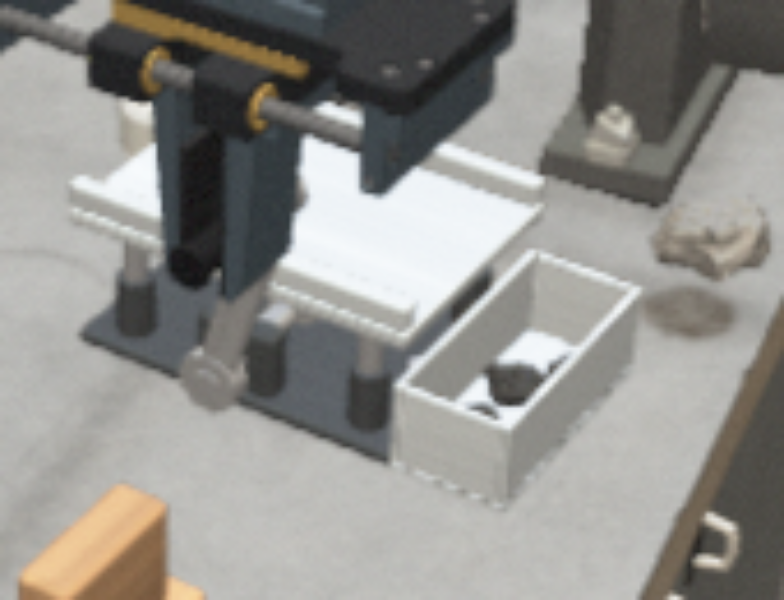

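```bash
python3 -m creep '[{"translation":[0.59,-0.1,0.13],"delta_rot":[0,0,0]},{"translation":[0.59,-0.1,0.12],"delta_rot":[0,0,0]},{"translation":[0.59,-0.1,0.06],"delta_rot":[0,0,0]},{"translation":[0.59,-0.1,0.03],"delta_rot":[0,0,0]},{"translation":[0,0,0],"delta_rot":[0,0,0]}]'
python3 -m creep '[{"translation":[0,0,0],"delta_rot":[0,0,0]},{"translation":[0,0,0],"delta_rot":[0,0,0]}]'
python3 - <<'E'
from h import *
s=readout.state();a=np.radians(-9.7);A=np.array([[np.cos(a),np.sin(a)],[-np.sin(a),np.cos(a)]])
print(s["ee_pos"],A@(s["ee_pos"][:2]-[535,211]),s["force"])
for n,(a,b,e,g) in(("scene",(180,310,250,420)),("side",(180,310,270,440))):
    p,d=optics.grab_frame(n);np.savez(n+"9.npz",p=p,d=d);cv2.imwrite(f"pics/{n}9.png",cv2.resize(p[a:b,e:g,::-1],(784,600)))
    c=optics.camera_params(n);P=cloud(c,d);z=P[...,2]
    J=np.stack([(P[...,:2]-[535,211])@A[0],(P[...,:2]-[535,211])@A[1],z],-1)
    m=(abs(J[...,1])<40)&(abs(J[...,0])<70)&(z>50)&(z<75); 
    P0=np.load(n+"P.npy");z0=P0[...,2];J0=np.stack([(P0[...,:2]-[535,211])@A[0],(P0[...,:2]-[535,211])@A[1],z0],-1)
    m0=(abs(J0[...,1])<40)&(abs(J0[...,0])<70)&(z0>50)&(z0<60)
    print(n,"table z now",np.median(z[m]),m.sum(),"before",np.median(z0[m0]))
E
```

```text
time_s: 16.08
ee_pos: [549.9, 309.4, 117.9]
ee_rot: [-90.9, 89.9, 169.2]
force: [-6.8, 1.2, 7.4]
gripper_width: 13.5
time_s: 16.25
ee_pos: [549.8, 309.4, 117.9]
ee_rot: [-93.9, 89.9, 166.2]
force: [-6.0, 0.7, 6.5]
gripper_width: 13.4
[549.76892389 309.39946518 117.92747176] [-2.02148533 99.481101  ] [-6.01412674  0.70742425  6.50619128]
scene table z now 65.23751258955458 1597 before 56.84231243658723
side table z now 62.5378849397694 1255 before 54.12345557066169
```

View pics/scene9.png

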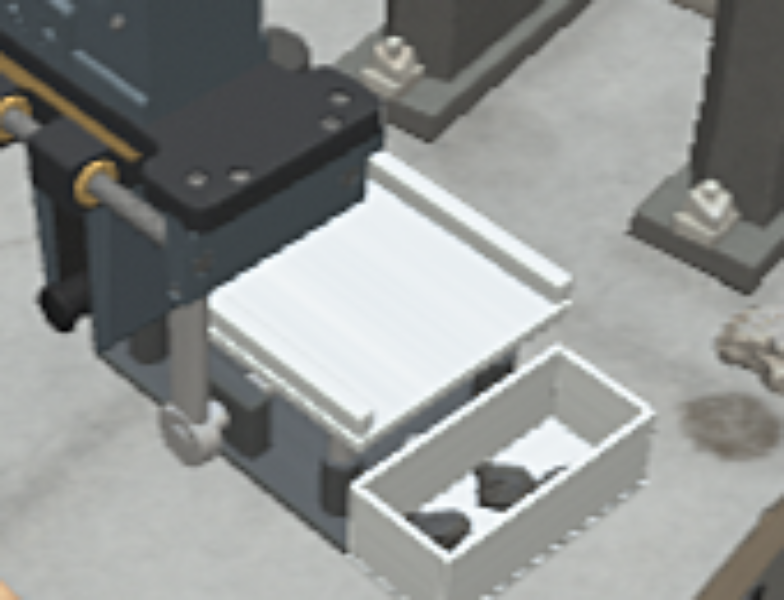

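View pics/side9.png

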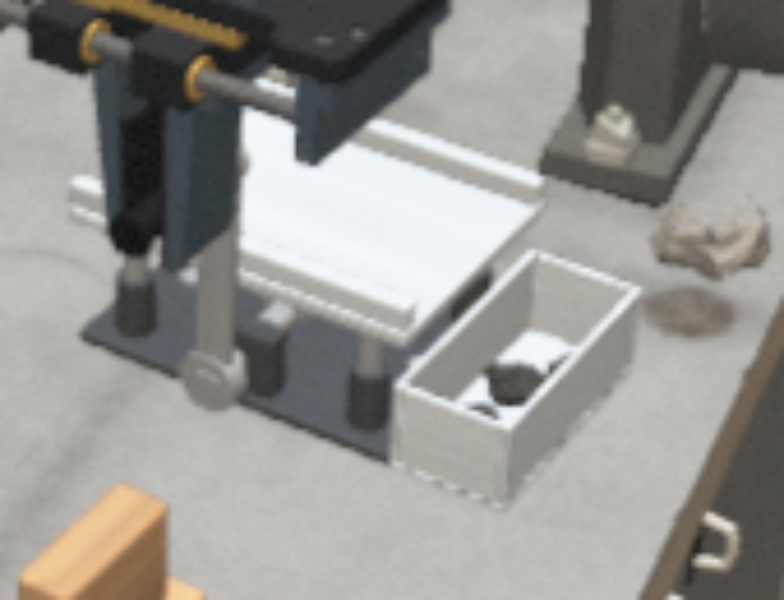

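```bash
python3 -m creep '[{"translation":[0.25,-0.04,0],"delta_rot":[0,0,0]},{"translation":[0,0,0],"delta_rot":[0,0,0]},{"translation":[0,0,0],"delta_rot":[0,0,0]},{"translation":[0,0,0],"delta_rot":[0,0,0]}]'
python3 - <<'E'
from h import *
s=readout.state();a=np.radians(-9.7);A=np.array([[np.cos(a),np.sin(a)],[-np.sin(a),np.cos(a)]])
print(s["ee_pos"],A@(s["ee_pos"][:2]-[535,211]),s["force"])
for n,(r0,r1,e,g) in(("scene",(180,310,250,420)),("side",(180,310,270,440))):
    p,d=optics.grab_frame(n);np.savez(n+"10.npz",p=p,d=d);c=optics.camera_params(n)
    P=cloud(c,d);z=P[...,2];J=np.stack([(P[...,:2]-[535,211])@A[0],(P[...,:2]-[535,211])@A[1],z],-1)
    m=(abs(J[...,1])<40)&(abs(J[...,0])<70)&(z>50)&(z<75);print(n,"table",np.median(z[m]))
    im=cv2.resize(p[r0:r1,e:g,::-1],(784,600))
    # lever face points: y 66..76
    col=(p.min(2)>90)&(p.max(2)<215)
    for zz in range(15,95,10):
        q=J[(abs(J[...,1]-74)<6)&(z>zz)&(z<=zz+10)&(abs(J[...,0])<35)&col]
        if len(q)>5: print(zz,len(q),q.mean(0).round(1),np.percentile(q[:,0],[5,95]).round(1))
    for th,cl in((0,(0,0,255)),(.1,(0,255,0)),(-.1,(255,0,0))):
        pts=np.array([[-100*k*np.sin(th),74,20+100*k*np.cos(th)] for k in(0,.75)]);W=np.c_[pts[:,:2]@A+[535,211],pts[:,2]]
        u=((proj(c,W)-[e,r0])*[784/170,600/130]).astype(int);cv2.line(im,tuple(map(int,u[0])),tuple(map(int,u[1])),cl,1)
    cv2.imwrite(f"pics/{n}10.png",im)
E
```

```text
time_s: 16.68
ee_pos: [551.7, 309.1, 117.8]
ee_rot: [-86.9, 89.8, 173.2]
force: [-7.2, 1.6, 6.5]
gripper_width: 13.5
[551.68132961 309.06264831 117.82662489] [-7.96703035e-02  9.94713195e+01] [-7.16472951  1.61464726  6.49121787]
scene table 65.19710711806795
15 34 [-0.  70.8 20.3] [-10.3  11.3]
25 44 [-0.8 70.1 29.1] [-9.6  9.7]
35 24 [-0.  69.3 39.4] [-5.7  7.9]
45 24 [-0.4 69.3 49.3] [-5.5  5.5]
55 23 [ 0.5 69.5 59.5] [-5.1  6.6]
65 26 [-0.8 69.3 69.5] [-7.  6.]
75 26 [-0.9 69.3 79.5] [-7.   5.7]
85 15 [-4.4 69.4 88.4] [-7.9  0.6]
side table 62.57632935255895
15 52 [ 0.3 72.1 20. ] [-10.1  12.2]
25 49 [ 0.9 71.  29.2] [-7.4 10. ]
35 31 [ 0.2 70.7 40.1] [-6.7  6.8]
45 33 [ 1.1 70.4 49.9] [-4.1  7.4]
55 30 [-0.5 70.4 59.4] [-6.5  6.4]
65 34 [-0.6 70.3 69.4] [-7.   5.7]
75 32 [-1.5 70.4 79.8] [-7.3  4.3]
85 10 [-4.4 69.3 88.2] [-6.7 -1.8]
```

View pics/scene10.png

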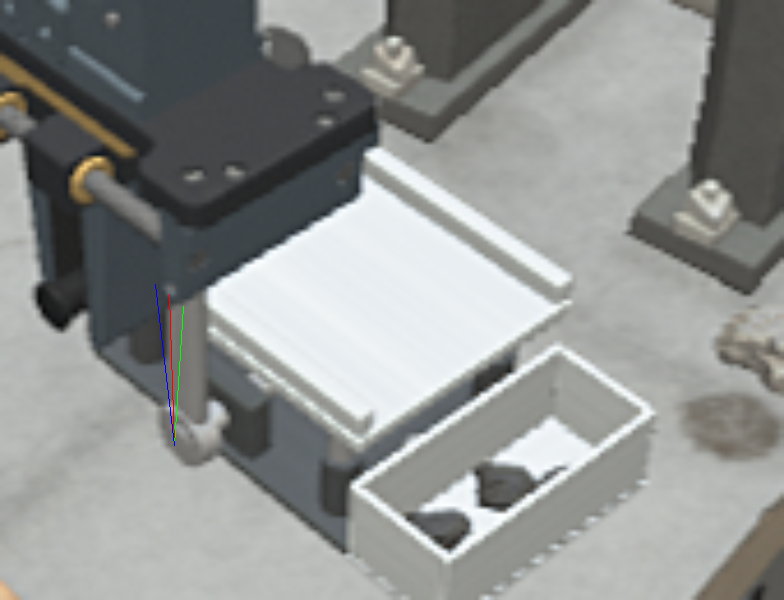

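View pics/side10.png

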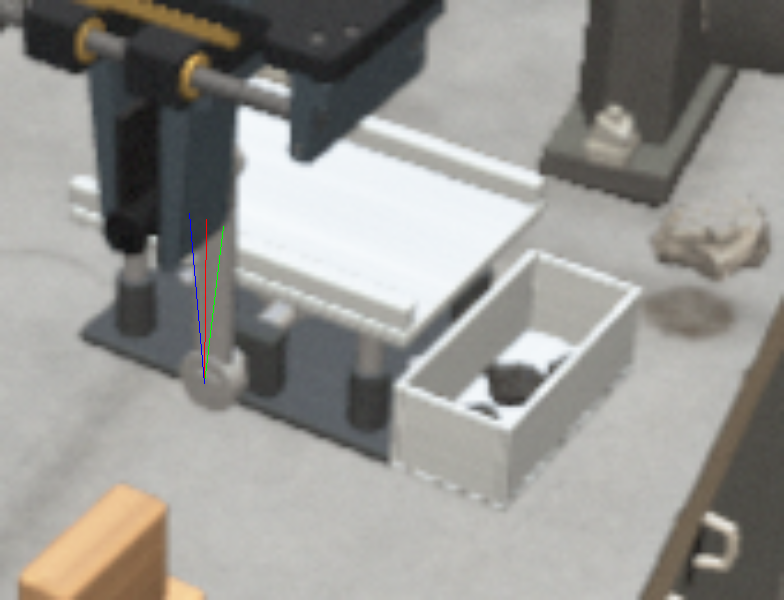

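```bash
python3 -m creep '[{"translation":[0.15,-0.03,0],"delta_rot":[0,0,0]},{"translation":[0,0,0],"delta_rot":[0,0,0]},{"translation":[0,0,0],"delta_rot":[0,0,0]},{"translation":[0,0,0],"delta_rot":[0,0,0]},{"translation":[0,0,0],"delta_rot":[0,0,0]}]'
python3 - <<'E'
from h import *
s=readout.state();a=np.radians(-9.7);A=np.array([[np.cos(a),np.sin(a)],[-np.sin(a),np.cos(a)]])
print(s["ee_pos"],A@(s["ee_pos"][:2]-[535,211]),s["force"])
for n in("scene","side"):
    p,d=optics.grab_frame(n);c=optics.camera_params(n)
    P=cloud(c,d);z=P[...,2];J=np.stack([(P[...,:2]-[535,211])@A[0],(P[...,:2]-[535,211])@A[1],z],-1)
    m=(abs(J[...,1])<40)&(abs(J[...,0])<70)&(z>50)&(z<75);print(n,"table",np.median(z[m]),"dark on table",(m&(p.max(2)<90)&(J[...,1]<20)).sum())
    q=(p.max(2)<95)&(J[...,0]>-118)&(J[...,0]<-75)&(abs(J[...,1])<50)&(z<45)
    k=cv2.connectedComponentsWithStats(q.astype(np.uint8))
    for i in range(1,k[0]):
        if k[2][i,4]>3: print(" dark",k[2][i,4],k[3][i].round(),J[k[1]==i].mean(0).round(1))
    lev=[J[(abs(J[...,1]-71)<4)&(z>zz)&(z<=zz+10)&(abs(J[...,0])<20)&(p.min(2)>90)&(p.max(2)<215)][:,0].mean().round(1) for zz in(15,35,45,55,65,75)];print(lev)
    for nm,(x0,x1,y0,y1) in {"s":(150,320,300,400)}.items(): pass
    if n=="scene": cv2.imwrite("pics/f.png",p[:,:,::-1])
E
```

```text
time_s: 17.2
ee_pos: [553.0, 308.8, 117.7]
ee_rot: [-87.5, 89.8, 172.6]
force: [-7.7, 1.5, 7.4]
gripper_width: 13.4
[553.04020729 308.83212516 117.74520399] [ 1.29862083 99.47304849] [-7.65563647  1.49407459  7.36585911]
scene table 65.1680138443599 dark on table 0
 dark 66 [358. 286.] [-93.7  -0.6  17.3]
 dark 40 [345. 294.] [-93.1  29.8  17.7]
[np.float64(-0.9), np.float64(-0.3), np.float64(-0.5), np.float64(-0.8), np.float64(-1.3), np.float64(-0.7)]
side table 62.49441450543568 dark on table 0
 dark 75 [381. 263.] [-92.7   1.2  13.6]
[np.float64(0.4), np.float64(1.0), np.float64(-0.2), np.float64(0.8), np.float64(1.2), np.float64(-1.4)]
```

View pics/f.png

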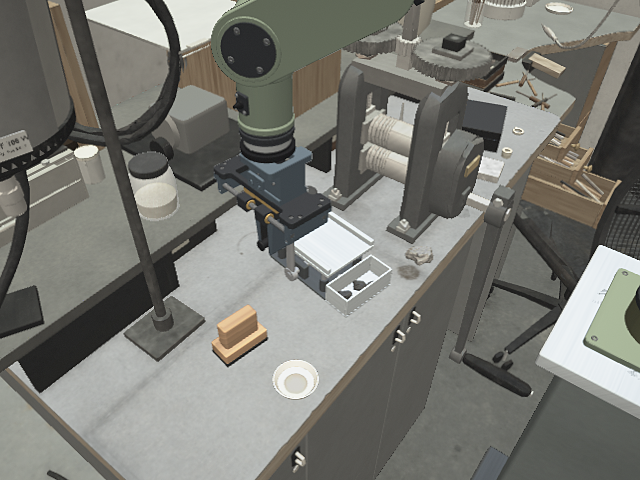

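Run:
```python
from h import *
a=np.radians(-9.7);A=np.array([[np.cos(a),np.sin(a)],[-np.sin(a),np.cos(a)]])
ims=[]
for n,(x0,y0) in(("scene",(330,260)),("side",(350,235))):
    f=np.load(n+"10.npz");p=f["p"];c=optics.camera_params(n);P=cloud(c,f["d"])
    ims.append(cv2.resize(p[y0:y0+50,x0:x0+65,::-1],(390,300),interpolation=cv2.INTER_NEAREST))
    for u,v in {"scene":[(367,284),(369,283),(371,282)],"side":[(388,259),(390,258),(392,258)]}[n]:
        print(n,u,v,p[v,u],A@(P[v,u,:2]-[535,211]),P[v,u,2])
cv2.imwrite("pics/z.png",np.hstack(ims))
```

```text
scene 367 284 [90 90 87] [-101.89020794  -13.29027889] 18.605844523367626
scene 369 283 [124 129 130] [-116.13402538   -0.18325094] 41.52109925161691
scene 371 282 [225 230 233] [-116.21327456   -5.0086449 ] 40.50569805257831
side 388 259 [212 219 224] [-91.01231641 -32.23528499] 1.047868691816867
side 390 258 [146 150 154] [-102.25826558  -15.9386148 ] 18.069943550730958
side 392 258 [197 206 211] [-105.83033705  -16.62014339] 19.13507035103308
```

View pics/z.png

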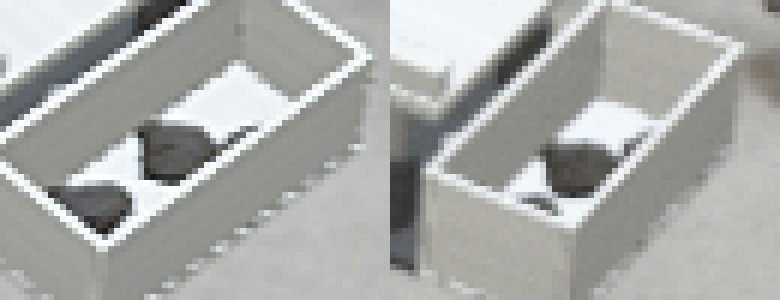

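Run:
```python
from h import *
s=readout.state();print(s["time_s"],s["force"],s["gripper_width"]);print(env.job_done())
```

```text
17.3 [-6.7592187   0.96633904  7.09960198] 13.862780406294258
the job is handed in; nothing more can be done
None
```

I swept the three crumbs over the front edge into the trough with the scraper block, then set the scraper down upright on the counter. I then gripped the lever handle, swung it upright and handed in at 17.3 s, still holding it.

**Last checks**
- **Table:** no crumbs are left on it. It sits about 8.4 mm higher than at the start, against about 8.8 mm nominal. The camera measurements differ by 1–2 mm, so this agrees.
- **Crumbs:** two are plainly visible in the trough. The third is mostly hidden behind the front wall; only a sliver shows in both views, about 18 mm above the counter and inside the trough. The wrist picture taken during the sweep also showed all three there.
- **Lever:** it stands vertical to within about 0.02 rad by depth. The grip is firm at about 13.9 mm opening, with about 10 N at the tool.
- **Other objects:** the pumice lump, jar and dish were not touched. The pumice and dish look unmoved in the last pictures, but the arm hides the jar there, and it was last seen in place after the sweep.

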